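Keep a varnished induction coil turning on the hand winder, then park it at the pointer

ROBOT

A 7-joint arm with a two-finger parallel gripper is mounted at the origin on the work surface. World frame = base frame: x ahead of the robot, y to its left, z up, the work surface at z = 0. Lengths are in m, angles in rad, forces in N, time in s.
With the tool pointing down it reaches from about 0.35 to 0.9 m from the base axis. Payload 8.1 kg.
Tool frame: the origin (TCP) lies on the centre line of the jaws, within the pads' length; the fingertips stand 11 mm ahead of it and the grasp point (between the pads) lies 8 mm behind it; z points along the fingers, x is the direction in which the jaws open and shut, and the axes are right-handed (so a half turn about z gives the same grasp; the last joint's range is limited). The gripper opens to 92 mm and grips with 3 to 60 N. Pads are 19 mm wide; open, the fingers measure 130 mm over their backs; the gripper's body (75 mm by 190 mm) begins 47 mm behind the grasp point.
Start: joints at [1.03, 0.434, 0.025, 1.573, -0.012, 1.134, -0.075], TCP at [0.265, -0.566, 0.238] pointing down, gripper open.
Joint ranges: [-2.62, 2.62], [-0.44, 2.09], [-1.27, 1.32], [0.08, 2.57], [-1.32, 4.46], [0.12, 2], [-2.74, 2.74]. Speed limits (rad/s): [2.22, 2.22, 3.01, 3.01, 3.14, 3.14, 3.14].

INTERFACE

Orientations are given as a rotation vector (axis times angle).
In Python, from cell import observe, eyes, ticket, finder gives the robot as it stands.
- The arm moves only by the tool arm_command, never from a script. Its argument "plan" is a list of rows, each an object with "translation": the shift along the tool's x, y, z scaled (see below), a list of three; "turn": the turn, a rotation vector about the tool's x, y, z scaled (see below), a list of three; "hand": the opening, from 0 (shut) to 1 (fully open). In form: [{"translation": [x, y, z], "turn": [wx, wy, wz], "hand": hand}, ...]. A call has 1 to 20 rows; each row is the pose to reach, as a shift and turn from the pose commanded when the call began, along the tool's axes at that moment; what a row does not reach only later rows make up. The controller multiplies each number of a shift by 120 mm and each number of a turn by pi/2 rad. A row lasts 1/8 s, in which the tool goes at most 62.5 mm and 10.7 degrees, less where a joint would pass 70% of its speed; a pose out of reach is approached as far as the arm can. A call with a number of a shift or a turn outside -1 to 1 is refused whole. A call with a gripper value outside its range is refused whole. The fingers move at their own pace and stop on an object; "squeeze" is the grip in N (left out, the last holds). Time passes only in rows, so rows that repeat a pose let the fingers close. It gives the time, the measured TCP pose, the force and the opening at its end, in the units of the state.
- observe(): the state, without advancing time (a new reading comes with each control period).
- eyes.get_image(name): name is "scene" or "side" or "wrist"; returns (picture, depth): 400x640x3 uint8, blue, green, red; 400x640 float32, m along the optical axis (not along the pixel's ray), 0 where there is no reading.
- eyes.calibration(name): a dict with "K" (3x3 intrinsics, pixels), "k1" (the pictures are not rectified: a ray, as slopes to the right and down, at radius r is drawn at 1 + k1 r^2 times it, then the intrinsics apply), "origin" and "attitude" of the camera in the world. Camera axes: x right, y down, z forward; pixel columns grow to the right and rows downward; lengths in m; the calibration is good to about 2 mm. A picture is of the moment at which its call begins: read the wrist's pose just before it. calibration takes no time and is no camera call; for the wrist camera it gives the pose at the moment of the call.
- ticket.sign_off(): hands the job in, once; it reports no verdict.
Trained networks look in the newest picture that a camera, given by its name, has taken for a name from the list of things; names that differ only in an ending like _2 or _b are one class to them, and where a whole thing is asked for, a point or a joint stands for the part that bears it (a point fixed in the world has none). Each returns a list of dicts, best first, with "score" (0 to 1); they miss things now and then, are a little off and sometimes report something else, mostly with a low value. They report only what shows in the picture. A call takes as long as a camera call.
- finder.boxes_of(camera, name): "rect" ([left, top, right, bottom] in pixels, round what is visible of it).
The state is a dict: "clock": time; "joints": joint angles; "dq": joint speeds; "joint_efforts": joint torques, N m; "position": TCP position; "ee_rot": TCP orientation; "force": force on the tool from outside, world axes, zero at the start; "ft_torque": the same for the moment, N m; "width": opening from 0.0 (shut) to 1.0 (fully open).
Only numpy, scipy, OpenCV 4.12 (cv2) and the standard library are available. Lean on these libraries where they do the work, as an engineer would, in place of code of your own. Each camera call takes 0.05 s, during which the arm holds its last target. There are 200 camera calls.

TASK

A freshly varnished induction-hob coil is clamped on the faceplate of the hand-cranked coil winder, and the varnish must level out while it sets: turn the crank so that the faceplate runs at 15 turns a minute, give or take 2, either way round, for 8 seconds without a break, and never above 20 or varnish is thrown off. Then bring the faceplate to a standstill with the coil's white terminal block facing the fixed pointer, let go of the crank and move clear. Work by the crank's knob only, keep off the wet coil, its faceplate and the drag pad on the rim, and leave the multimeter, jar and screwdriver where they are.

Things in the scene. Friction and masses are not known exactly. Their poses are not given: they have to be found in the camera images.
- winder: Hand-cranked flat-coil winder bolted to the bench: dark bed 220 x 610 x 18 mm, green gear case 86 mm high on it. Origin on the bench top straight under the crank's axis, z up. The faceplate's axis (also vertical) lies 285 mm from it along the winder's own +y. At the +y end stand two steel posts under 165 mm high: in the middle the pointer, beside it the drag pad's guide.
- crank: The crank: steel arm, top 131 mm above the bench, counterweight behind, no stops, turns almost without friction of its own. Origin on the bench under the crank's axis; its own +y points from the axis to the knob, whose axis lies 75 mm out.
- grip (a point): Point on the axis of the crank's upright dark wooden knob, 165 mm above the bench, where it is best gripped. The knob is 33 mm thick, from 133 to 187 mm above the bench; it spins freely on its pin, so the hand need not turn with the crank.
- spindle (a joint): Faceplate angle in rad, anticlockwise from above positive, no stops, counting on over full turns. At 0 and every full turn the terminal block faces the pointer. 15 turns a minute are 1.57 rad/s. Inertia about 0.025 kg m2, uncertain by a third. The drag pad and the bearing brake it with about 0.03 N m at any speed, uncertain by more than half.
- faceplate: Round aluminium faceplate, 270 mm across, 20 mm thick; on it a flat copper coil on a black former (204 mm across), clamped by a nut in the middle. Origin on its axis, underside, 106 mm above the bench; plate top 126, coil top 138, nut top 160 mm above the bench. White terminal block 34 mm wide, 26 deep, top 152 mm, at the former's edge towards the faceplate's own +y.
- block (a point): Middle of the outer face of the coil's white terminal block, 102 mm from the faceplate's axis, 146 mm above the bench; goes round with the faceplate.
- mark (a point): Just before the tip of the fixed steel pointer, 107 mm from the faceplate's axis along the winder's +y, 146 mm above the bench; when the block faces the pointer squarely its outer face is 5 mm from this point.
- multimeter: Orange multimeter 90 x 185 x 40 mm lying on the bench; origin at the centre of its underside.
- jar: Closed amber varnish jar, 68 mm across, 85 mm high; origin at the centre of its underside.
- screwdriver: Blue screwdriver 200 mm long lying on the bench; origin under its middle.
- clutch (a point): On the crank's axis, top of the case. The crank drives the faceplate, same sense, 1:1, through a magnetic drag clutch in the case that slips: torque on the faceplate is about 0.04 N m per rad/s that the crank turns faster than it (and holds it back likewise when the crank is slower); no springback, no fixed relation of the two angles.
- pad: Small wooden drag pad, 22 x 34 x 28 mm with a brass stud, resting by its weight on the faceplate's rim in a fixed square guide. Origin at the centre of its underside. It brakes the faceplate and is left alone.

How it is judged:
By the outcome, as a careful person would: the job done as asked, in the order asked, and still so for the second after the job is handed in, with the robot touching nothing.
It also fails if it takes over 58 s, if anything falls off the work surface, if the arm or the gripper's body presses on something with over 40 N, if the wrist force passes 120 N, or if a joint passes its speed limit or range.

## Working session

There is one attempt and no reset: what is moved stays moved. The work goes in short steps, Python scripts to look and compute and a tool call to move; the robot and the scene stay as the last step left them, time stands still between calls to the robot, and variables do not carry over. Pictures are saved under pics/ and viewed, and the job is handed in when it is done.

Besides the shell and the picture viewer there is one more tool, called after "Request:" as a command line: name --argument value ..., lists and objects as JSON in quotes. arm_command: Moves the arm, as the interface text tells. Its arguments: {"type":"object","properties":{"plan":{"type":"array","items":{"type":"object","properties":{"translation":{"type":"array","items":{"type":"number"}},"turn":{"type":"array","items":{"type":"number"}},"hand":{"type":"number"}}}},"squeeze":{"type":"number"}},"required":["plan"]}

```bash
ls; mkdir -p pics; python3 - <<'E'
from cell import observe, eyes, ticket, finder
import cv2
s=observe(); print(s)
for n in ["scene","side","wrist"]:
    p,d=eyes.get_image(n); cv2.imwrite(f"pics/{n}0.png",p)
    c=eyes.calibration(n); print(n,c)
    for t in ["winder","crank","grip","faceplate","block","pad","multimeter","jar","screwdriver"]:
        if n!="wrist":
            r=finder.boxes_of(n,t); print(t,[(round(x['score'],2),[round(v) for v in x['rect']]) for x in r[:2]])
print(observe()['clock'])
E
```

```text
pics
{'clock': 0.0, 'joints': array([ 1.03037656,  0.43520572,  0.024963  ,  1.5741276 , -0.01163633,
        1.13397815, -0.07508511]), 'dq': array([-0.00175002, -0.00063839, -0.00020329,  0.00082711, -0.00019279,
        0.00114002,  0.00075646]), 'joint_efforts': array([-3.30273042e-04, -6.67843866e+01,  9.84561369e-01, -3.14463079e+01,
       -6.04697037e-02,  4.30392392e-02,  1.56190572e-04]), 'position': array([ 0.26472884, -0.56560766,  0.23694375]), 'ee_rot': array([-2.65015858e+00,  1.68568222e+00,  2.16971844e-03]), 'force': array([-0.49623976, -0.04667781,  0.5510224 ]), 'ft_torque': array([-0.04065864,  0.04461819,  0.00577314]), 'width': 1.0009195498848802}
scene {'K': array([[377.09357258,   0.        , 320.3234747 ],
       [  0.        , 377.09357258, 200.4961805 ],
       [  0.        ,   0.        ,   1.        ]]), 'k1': -0.07756697712886189, 'origin': array([ 1.36866156, -0.32028837,  0.64713456]), 'attitude': array([-1.83405274, -1.24499475,  0.67280843])}
winder [(0.8, [270, 142, 460, 260])]
crank [(0.98, [314, 158, 339, 206])]
grip [(0.68, [313, 158, 336, 209])
[... 595 characters left out ...]
1850233])}
winder [(0.61, [224, 99, 358, 264])]
crank [(0.6, [272, 175, 332, 198]), (0.38, [227, 110, 315, 167])]
grip [(0.73, [272, 173, 284, 194]), (0.71, [222, 95, 360, 265])]
faceplate [(0.66, [226, 108, 311, 165])]
block [(0.59, [228, 111, 317, 167])]
pad []
multimeter [(0.69, [309, 346, 387, 399])]
jar [(0.7, [380, 211, 411, 251])]
screwdriver [(0.75, [366, 282, 437, 313])]
wrist {'K': array([[317.45586919,   0.        , 320.76556534],
       [  0.        , 317.45586919, 204.50275179],
       [  0.        ,   0.        ,   1.        ]]), 'k1': -0.00983670479974149, 'origin': array([ 0.33616215, -0.53269221,  0.38447903]), 'attitude': array([ 2.43634128, -1.54936189, -0.22871245])}
1.05
```

```bash
python3 - <<'E'
import cv2
p=cv2.imread("pics/scene0.png")[120:320,200:480]; cv2.imwrite("pics/s_c.png",cv2.resize(p,None,fx=2.8,fy=2.8))
p=cv2.imread("pics/side0.png")[80:280,190:440]; cv2.imwrite("pics/d_c.png",cv2.resize(p,None,fx=3,fy=3))
E
```

```text
(no output)
```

View pics/s_c.png

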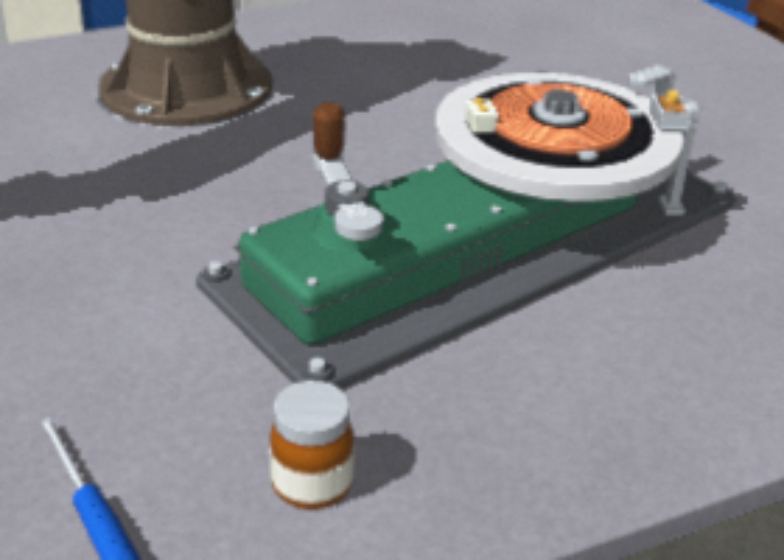

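View pics/d_c.png

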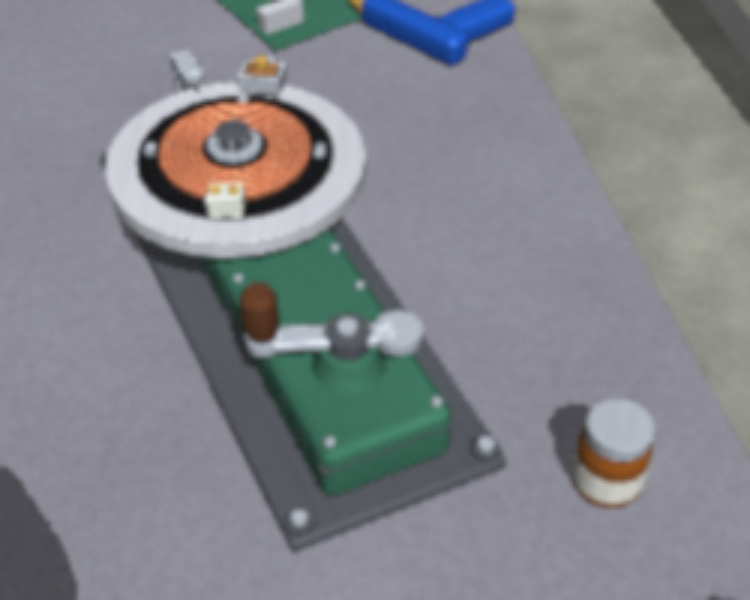

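```bash
cat > h.py <<'E'
import numpy as np, cv2
from scipy.spatial.transform import Rotation as R
def ray(c,uv):
    n=cv2.undistortPoints(np.array([[uv]],float),c["K"],np.array([c["k1"],0,0,0,0]))[0,0]
    return c["origin"],R.from_rotvec(c["attitude"]).apply([n[0],n[1],1])
def onz(c,uv,z):
    o,d=ray(c,uv); return o+d*(z-o[2])/d[2]
def proj(c,P):
    P=np.atleast_2d(P); A=R.from_rotvec(c["attitude"]).inv()
    q=A.apply(P-c["origin"]); 
    return cv2.projectPoints(q,np.zeros(3),np.zeros(3),c["K"],np.array([c["k1"],0,0,0,0]))[0][:,0]
E
python3 - <<'E'
from h import *
from cell import eyes
S=eyes.calibration("scene");D=eyes.calibration("side")
s=lambda x,y:(200+(x+.5)/2.8-.5,120+(y+.5)/2.8-.5); d=lambda x,y:(190+(x+.5)/3-.5,80+(y+.5)/3-.5)
for n,a,b,z in [("nut",(561,97),(234,132),.16),("knobtop",(327,107),(259,290),.187),("hub",(347,187),(348,325),.14),("bedcorner",(320,390),(293,550),.018),("bc2",(200,280),(505,463),.018),("pointer tip",(640,75),(190,70),.16)]:
    print(n,onz(S,s(*a),z).round(4),onz(D,d(*b),z).round(4))
E
```

```text
nut [0.5068 0.2901 0.16  ] [0.5015 0.2858 0.16  ]
knobtop [0.4922 0.0256 0.187 ] [0.4924 0.0261 0.187 ]
hub [0.5699 0.0157 0.14  ] [0.5653 0.014  0.14  ]
bedcorner [ 0.7008 -0.0625  0.018 ] [ 0.4852 -0.1267  0.018 ]
bc2 [ 0.4981 -0.1162  0.018 ] [ 0.6928 -0.0766  0.018 ]
pointer tip [0.4886 0.4061 0.16  ] [0.4691 0.4055 0.16  ]
```

```bash
python3 - <<'E'
from h import *
from cell import eyes,observe
s=observe(); A=R.from_rotvec(s['ee_rot']); print(A.as_matrix().round(3))
c=eyes.calibration("wrist"); print("cam in tool",A.inv().apply(c["origin"]-s['position']).round(3)); print((A.inv()*R.from_rotvec(c["attitude"])).as_matrix().round(3))
# refine faceplate centre: fit model overlay
yaw=np.arctan2(.063,.274); 
C=np.array([.567,.0135]);
for n,col in(("scene",1),("side",2)):
    p=cv2.imread(f"pics/{n}0.png"); c=eyes.calibration(n); F=C+.285*np.array([-np.sin(yaw),np.cos(yaw)])
    t=np.linspace(0,2*np.pi,200)
    def draw(P,col): 
        for u,v in proj(c,P)*4: cv2.circle(q,(int(u+2),int(v+2)),1,col,-1)
    q=cv2.resize(p,None,fx=4,fy=4)
    draw(np.c_[F[0]+.135*np.cos(t),F[1]+.135*np.sin(t),t*0+.126],(0,0,255))
    draw(np.c_[F[0]+.102*np.cos(t),F[1]+.102*np.sin(t),t*0+.138],(255,0,0))
    draw(np.c_[C[0]+.075*np.cos(t),C[1]+.075*np.sin(t),t*0+.187],(0,255,255))
    draw(np.array([[F[0]-.107*np.sin(yaw),F[1]+.107*np.cos(yaw),.146]]),(255,0,255))
    draw(np.array([[*F,.16],[*C,.14]]),(255,0,255))
    u,v=(proj(c,np.array([[.53,.16,.15]]))[0]*4).astype(int)
    cv2.imwrite(f"pics/ov_{n}.png",q[max(v-280,0):v+280,u-370:u+370])
E
```

```text
[[ 0.424 -0.906  0.   ]
 [-0.906 -0.424 -0.   ]
 [ 0.     0.    -1.   ]]
cam in tool [-0.    -0.079 -0.147]
[[ 1.     0.    -0.001]
 [-0.     0.958  0.287]
 [ 0.001 -0.287  0.958]]
```

View pics/ov_scene.png

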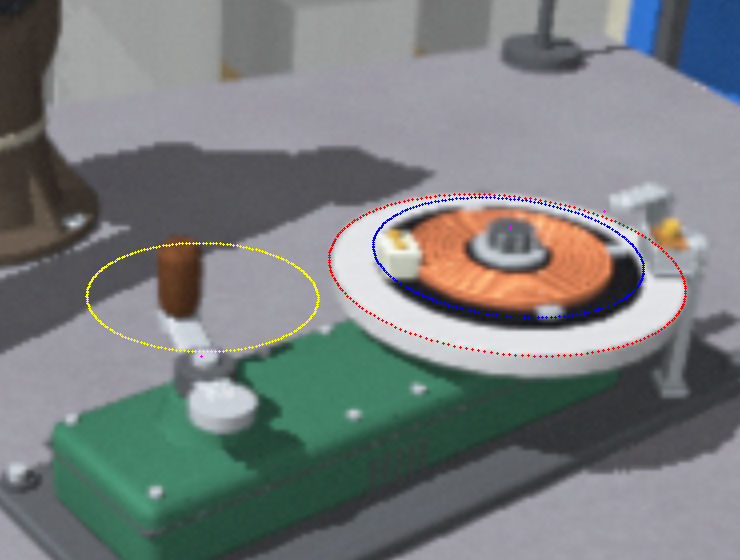

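View pics/ov_side.png

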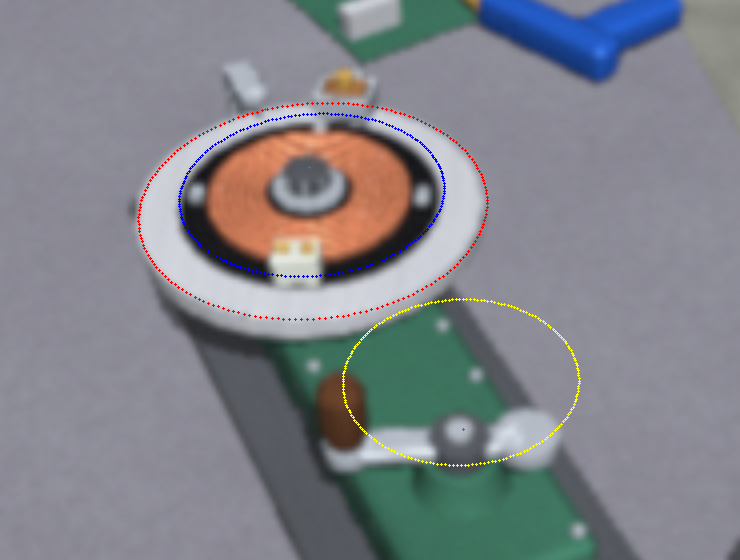

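View pics/wrist0.png

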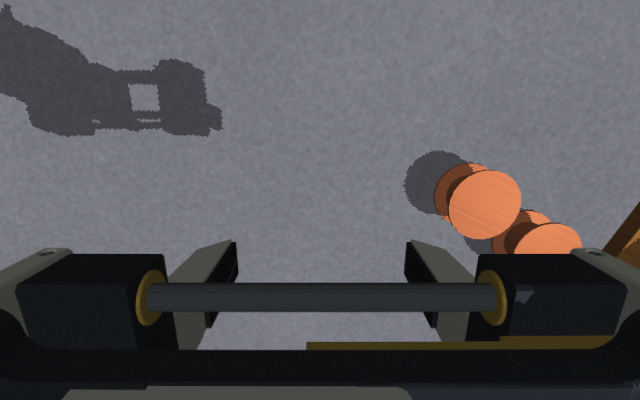

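Request:
arm_command --plan '[{"translation":[-0.13,-0.135,0],"turn":[0,0,-0.103],"hand":1},{"translation":[-0.26,-0.27,0],"turn":[0,0,-0.206],"hand":1},{"translation":[-0.39,-0.405,0],"turn":[0,0,-0.309],"hand":1},{"translation":[-0.52,-0.54,0],"turn":[0,0,-0.412],"hand":1},{"translation":[-0.65,-0.675,0],"turn":[0,0,-0.515],"hand":1},{"translation":[-0.78,-0.81,0],"turn":[0,0,-0.618],"hand":1},{"translation":[-0.92,-0.95,0],"turn":[0,0,-0.722],"hand":1}]'

```text
clock: 1.92
position: [0.3216, -0.4172, 0.2378]
ee_rot: [3.141, 0.01, 0.0]
force: [-0.4, -0.8, -0.1]
width: 1.0
```

Request:
arm_command --plan '[{"translation":[0.178,-0.46,0],"turn":[0,0,0],"hand":1},{"translation":[0.356,-0.923,0],"turn":[0,0,0],"hand":1}]'

```text
clock: 2.17
position: [0.3644, -0.3058, 0.2379]
ee_rot: [3.141, -0.0, 0.001]
force: [1.1, 0.2, -0.1]
width: 1.001
```

Request:
arm_command --plan '[{"translation":[0.178,-0.46,0],"turn":[0,0,0],"hand":1},{"translation":[0.356,-0.923,0],"turn":[0,0,0],"hand":1}]'

```text
clock: 2.42
position: [0.4072, -0.1945, 0.2381]
ee_rot: [3.141, 0.001, 0.001]
force: [0.6, 0.5, -0.2]
width: 0.997
```

Request:
arm_command --plan '[{"translation":[0.178,-0.46,0],"turn":[0,0,0],"hand":1},{"translation":[0.356,-0.923,0],"turn":[0,0,0],"hand":1}]'

```text
clock: 2.68
position: [0.4498, -0.0837, 0.2381]
ee_rot: [3.141, 0.001, 0.002]
force: [0.1, -0.5, -0.5]
width: 1.001
```

Request:
arm_command --plan '[{"translation":[0.178,-0.46,0],"turn":[0,0,0],"hand":1},{"translation":[0.3,-0.8,0],"turn":[0,0,0],"hand":1},{"translation":[0.356,-0.923,0],"turn":[0,0,0],"hand":1}]'

```text
clock: 3.05
position: [0.4924, 0.0284, 0.238]
ee_rot: [-3.141, -0.008, -0.001]
force: [-0.7, -1.0, 0.2]
width: 1.002
```

```bash
python3 - <<'E'
from h import *
from cell import eyes,observe
s=observe(); print(s['clock'],s['position'],R.from_rotvec(s['ee_rot']).as_matrix().round(3),s['joints'].round(2))
c=eyes.calibration("wrist"); p,d=eyes.get_image("wrist"); print(proj(c,np.array([[.4923,.0258,.187],[.567,.0135,.14]])))
cv2.imwrite("pics/w1.png",p)
p,d=eyes.get_image("scene"); cv2.imwrite("pics/s1.png",p)
E
```

```text
3.05 [0.49235985 0.02842102 0.23796343] [[ 1.     0.005  0.001]
 [ 0.005 -1.     0.001]
 [ 0.001 -0.001 -1.   ]] [ 0.29  0.28 -0.56  1.85  0.17  1.06 -0.33]
[[319.63694789 235.58082462]
 [410.43496874 228.1900339 ]]
```

View pics/w1.png

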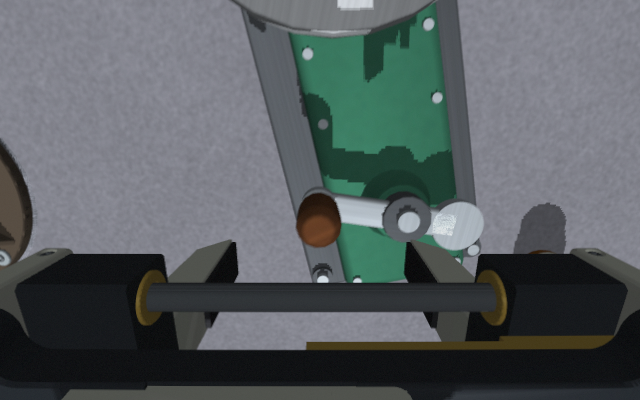

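View pics/s1.png

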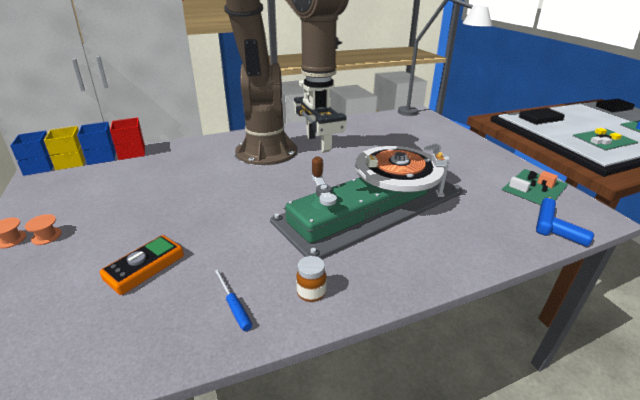

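```bash
cat >> h.py <<'E'
def cloud(c,d):
    v,u=np.mgrid[0:400,0:640]; uv=np.stack([u,v],-1).reshape(-1,1,2).astype(float)
    n=cv2.undistortPoints(uv,c["K"],np.array([c["k1"],0,0,0,0]))[:,0]
    z=d.reshape(-1,1); return (R.from_rotvec(c["attitude"]).apply(np.c_[n,np.ones(len(n))]*z)+c["origin"]).reshape(400,640,3)
E
python3 - <<'E'
from h import *
from cell import eyes,observe
for n in ("wrist","scene","side"):
    c=eyes.calibration(n); p,d=eyes.get_image(n); P=cloud(c,d)
    h=cv2.cvtColor(p,cv2.COLOR_BGR2HSV)
    cv2.imwrite(f"pics/{n}2.png",p)
    m=(np.hypot(P[...,0]-.492,P[...,1]-.027)<.03)&(P[...,2]>.14)&(P[...,2]<.2)&(d>0)
    Q=P[m]; print(n,len(Q),np.median(Q,0),Q.min(0),Q.max(0), "top",np.median(Q[Q[:,2]>.18],0))
    m=(np.hypot(P[...,0]-.505,P[...,1]-.29)<.16)&(abs(P[...,2]-.126)<.006)&(h[...,1]<40)&(h[...,2]>150)
    Q=P[m]
    if len(Q)>100: 
        print("plate",len(Q),Q.min(0),Q.max(0),Q[:,2].mean())
    m=(np.hypot(P[...,0]-.569,P[...,1]-.013)<.016)&(d>0); Q=P[m]; print("hub",np.percentile(Q[:,2],[50,90]),np.median(Q[Q[:,2]>np.percentile(Q[:,2],70)],0))
E
```

```text
wrist 1984 [0.49093098 0.03471436 0.18409308] [0.47498264 0.01354388 0.14497199] [0.50690043 0.0448143  0.18891789] top [0.49098896 0.03082729 0.18592565]
plate 357 [0.50394434 0.17364773 0.12357616] [0.52928013 0.18115105 0.12836783] 0.12580672311404995
hub [0.13421979 0.13902319] [0.56481593 0.01778031 0.1387314 ]
scene 187 [0.50197621 0.02336806 0.16779692] [0.48012211 0.01208441 0.14017505] [0.5086117  0.04186303 0.18767032] top [0.49618288 0.0266269  0.18407343]
plate 718 [0.36611463 0.16068004 0.12001025] [0.6356761  0.43178871 0.13188445] 0.12522077392794362
hub [0.27037897 0.33483251] [0.57771223 0.01307293 0.3262366 ]
side 212 [0.4902872  0.01440085 0.17320921] [0.47500642 0.00765287 0.14018381] [0.50659127 0.03429346 0.18752824] top [0.49058065 0.02021762 0.1851272 ]
plate 185 [0.36659034 0.15629676 0.12016028] [0.61873751 0.41021673 0.12829191] 0.12461000172148044
hub [0.30975034 0.33481663] [0.5704787  0.01184838 0.33452012]
```

Request:
arm_command --plan '[{"translation":[-0.01,0,0.3],"turn":[0,0,0],"hand":1},{"translation":[-0.01,0,0.6],"turn":[0,0,0],"hand":1},{"translation":[-0.01,0,0.675],"turn":[0,0,0],"hand":0.6},{"translation":[-0.01,0,0.675],"turn":[0,0,0],"hand":0.42},{"translation":[-0.01,0,0.675],"turn":[0,0,0],"hand":0.42}]' --squeeze 20

```text
clock: 3.92
position: [0.4915, 0.0253, 0.158]
ee_rot: [-3.142, -0.001, -0.003]
force: [-0.2, 0.3, 0.4]
width: 0.725
```

```bash
python3 - <<'E'
from h import *
from cell import eyes,observe
s=observe(); print(s['clock'],s['position'],s['width'],s['force'],s['ee_rot'])
for n in ("scene","side"):
    p,d=eyes.get_image(n); cv2.imwrite(f"pics/{n}3.png",p)
p=cv2.imread("pics/scene3.png")[100:240,240:480]; cv2.imwrite("pics/s3c.png",cv2.resize(p,None,fx=3,fy=3))
E
```

```text
3.925 [0.49148465 0.02526933 0.15801155] 0.725373483104231 [-0.22250646  0.25714941  0.39511189] [-3.14158299e+00 -6.02411568e-04 -3.16470224e-03]
```

View pics/s3c.png

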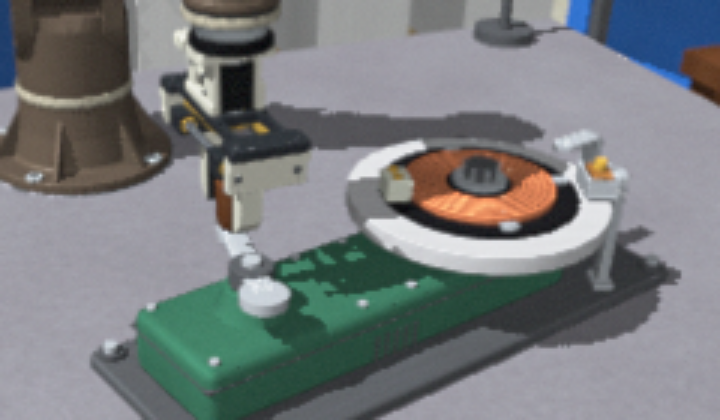

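View pics/side3.png

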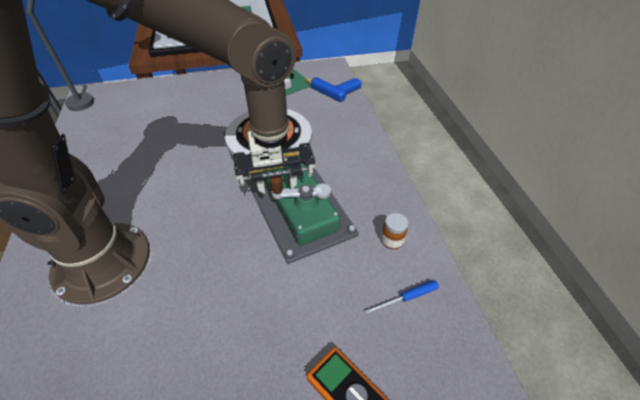

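Request:
arm_command --plan '[{"translation":[0,-0.015,0],"turn":[0,0,0],"hand":0.2},{"translation":[0,-0.015,0],"turn":[0,0,0],"hand":0.2},{"translation":[0,-0.015,0],"turn":[0,0,0],"hand":0.2},{"translation":[0,-0.015,0],"turn":[0,0,0],"hand":0.2}]' --squeeze 20

```text
clock: 4.53
position: [0.4903, 0.0274, 0.1568]
ee_rot: [3.142, 0.002, -0.001]
force: [-3.4, 0.1, 3.8]
width: 0.342
```

```bash
cat >> h.py <<'E'
YAW=np.arctan2(.0645,.277); CR=np.array([.567,.0135]); FP=np.array([.503,.2895])
def blockangle(c,p,dbg=None):
    # correlate white-ness on a polar unwrapped ring at block-top height
    t=np.deg2rad(np.arange(0,360,.5)); rs=np.arange(.079,.1011,.002)
    T,Rr=np.meshgrid(t,rs,indexing="ij"); a=T+YAW
    P=np.c_[(FP[0]-Rr*np.sin(a)).ravel(),(FP[1]+Rr*np.cos(a)).ravel(),np.full(a.size,.152)]
    uv=proj(c,P).astype(np.float32).reshape(*T.shape,2)
    h=cv2.cvtColor(p,cv2.COLOR_BGR2HSV).astype(np.float32)
    w=np.clip((h[...,2]-90)/80,0,1)*np.clip((130-h[...,1])/60,0,1)
    u=cv2.remap(w,uv[...,0],uv[...,1],cv2.INTER_LINEAR)
    k=np.ones(44)/44  # block ~22 deg wide
    f=u.mean(1); g=np.convolve(np.r_[f[-100:],f,f[:100]],k,"same")[100:-100]
    i=int(g.argmax()); idx=np.arange(i-50,i+51); ff=f[idx%720]; ff=ff*(ff>.35*ff.max())
    return np.rad2deg(t[1])*((idx*ff).sum()/ff.sum())%360, g[i]
E
python3 - <<'E'
from h import *
from cell import eyes,observe
s=observe(); print(s['clock'],s['position'],s['width'],s['force'])
S=eyes.calibration("scene")
for f in ("scene0","s1","scene2","scene3"): print(blockangle(S,cv2.imread(f"pics/{f}.png")))
print(blockangle(eyes.calibration("side"),cv2.imread("pics/side0.png")))
E
```

```text
4.525 [0.49033105 0.02741305 0.15682792] 0.3417883348970603 [-3.3575446   0.138374    3.83092314]
(np.float64(108.21453284868073), np.float64(0.9944940304214305))
(np.float64(110.00644997332225), np.float64(0.9935488402843474))
(np.float64(109.17541812339238), np.float64(0.9963857219977813))
(np.float64(117.24081957849347), np.float64(0.946804236282002))
(np.float64(351.5997031043582), np.float64(0.9898977848616513))
```

```bash
python3 - <<'E'
from h import *
from cell import eyes
p=cv2.imread("pics/scene0.png"); h=cv2.cvtColor(p,cv2.COLOR_BGR2HSV)
# block approx at crop (482,118)/2.8+(200,120)
u,v=200+482/2.8,120+118/2.8; print(u,v)
for y in range(152,170,2): print([tuple(int(a) for a in p[y,x]) for x in range(362,382,2)])
S=eyes.calibration("scene");D=eyes.calibration("side")
for c,q in((S,(200+482/2.8,120+107/2.8)),(D,(190+225/3,80+190/3))):
    w=onz(c,q,.152)[:2]-FP; print(np.hypot(*w),np.rad2deg(np.arctan2(-w[0],w[1])-YAW)%360)
E
```

```text
372.14285714285717 162.14285714285714
[(212, 208, 208), (232, 230, 228), (232, 229, 228), (232, 230, 228), (234, 231, 229), (217, 214, 212), (111, 109, 106), (48, 45, 41), (35, 37, 56), (67, 97, 161)]
[(231, 228, 227), (230, 227, 227), (231, 226, 228), (230, 227, 225), (125, 128, 135), (44, 51, 57), (42, 42, 37), (53, 71, 121), (66, 98, 164), (85, 125, 211)]
[(231, 229, 227), (229, 226, 226), (234, 237, 235), (223, 236, 236), (90, 185, 225), (95, 152, 178), (211, 232, 234), (84, 116, 190), (83, 122, 209), (86, 127, 217)]
[(231, 228, 228), (229, 227, 226), (218, 221, 218), (243, 250, 248), (214, 235, 238), (92, 192, 230), (184, 227, 236), (209, 229, 241), (74, 111, 193), (85, 126, 214)]
[(231, 228, 227), (231, 229, 227), (210, 218, 214), (206, 221, 218), (247, 253, 251), (242, 250, 248), (238, 245, 243), (228, 238, 233), (96, 133, 213), (88, 133, 223)]
[(233, 230, 229), (232, 230, 229), (201, 208, 204), (195, 211, 206), (178, 192, 187), (182, 198, 194), (179, 194, 190), (170, 184, 182), (71, 101, 166), (94, 142, 233)]
[(230, 227, 227), (232, 229, 229), (203, 199, 199), (192, 208, 203), (184, 196, 194), (179, 193, 190), (177, 190, 187), (166, 181, 187), (97, 144, 236), (113, 168, 246)]
[(231, 228, 228), (231, 229, 226), (230, 227, 226), (164, 174, 170), (182, 194, 192), (175, 189, 184), (172, 186, 181), (126, 137, 145), (80, 118, 204), (98, 145, 236)]
[(231, 229, 227), (230, 227, 226), (230, 227, 225), (212, 207, 206), (60, 59, 58), (31, 26, 28), (30, 29, 27), (29, 26, 27), (45, 54, 81), (74, 108, 181)]
0.08460382051812035 155.62166339572278
0.08722217365766624 153.3172850930147
```

```bash
cat >> h.py <<'E'
def box(a):
    e=np.array([[x,r,z] for x in(-.017,.017) for r in(.076,.102) for z in(.138,.152)]); b=a+YAW
    return np.c_[FP[0]+e[:,0]*np.cos(b)-e[:,1]*np.sin(b),FP[1]+e[:,0]*np.sin(b)+e[:,1]*np.cos(b),e[:,2]]
def blockangle(c,p,K=4):
    t=np.linspace(0,2*np.pi,80)
    ring=proj(c,np.c_[FP[0]+.115*np.cos(t),FP[1]+.115*np.sin(t),t*0+.145])
    x0,y0=ring.min(0).astype(int)-4; x1,y1=ring.max(0).astype(int)+4
    q=cv2.resize(p[y0:y1,x0:x1],None,fx=K,fy=K,interpolation=cv2.INTER_LINEAR).astype(np.float32)
    B,G,Rr=q[...,0],q[...,1],q[...,2]
    m=((G-B>.03*G)&(Rr-G<.2*G)&(G>60)).astype(np.uint8)
    reg=np.zeros_like(m); cv2.fillConvexPoly(reg,cv2.convexHull(((ring-[x0,y0]+.5)*K-.5).astype(np.int32)),1); m&=reg
    m=cv2.morphologyEx(m,cv2.MORPH_OPEN,np.ones((5,5),np.uint8))
    def iou(a):
        hm=np.zeros_like(m); cv2.fillConvexPoly(hm,cv2.convexHull((((proj(c,box(a))-[x0,y0]+.5)*K-.5)*16).round().astype(np.int32)),1,shift=4)
        return (hm&m).sum()/max((hm|m).sum(),1)
    g=np.deg2rad(np.arange(0,360,3)); s=np.array([iou(a) for a in g]); a=g[s.argmax()]
    g=a+np.deg2rad(np.arange(-8,8.1,.5)); s=np.array([iou(a) for a in g]); w=np.clip(s-.85*s.max(),0,None)
    return np.rad2deg((g*w).sum()/w.sum())%360,s.max()
E
python3 - <<'E'
from h import *
from cell import eyes
import h
S=eyes.calibration("scene")
for f in ("scene0","s1","scene2","scene3"): print(blockangle(S,cv2.imread(f"pics/{f}.png")))
D=eyes.calibration("side");print(blockangle(D,cv2.imread("pics/side0.png")))
# refine FP by best IoU
for c,f in((S,"scene0"),(D,"side0")):
    r=[]
    for dx in(-.004,0,.004):
        for dy in (-.004,0,.004):
            h.FP=np.array([.503+dx,.2895+dy]); a,s=blockangle(c,cv2.imread(f"pics/{f}.png")); r.append((round(s,3),round(a,1),dx,dy))
    print(f,sorted(r)[-4:])
E
```

```text
(np.float64(160.21680814213082), np.float64(0.7194349732099367))
(np.float64(160.48096227511084), np.float64(0.7283037475345168))
(np.float64(160.5957212170585), np.float64(0.7280832095096582))
(np.float64(160.68783028997174), np.float64(0.7224428997020854))
(np.float64(152.73334788005903), np.float64(0.7975432211101001))
scene0 [(np.float64(0.719), np.float64(160.2), 0, 0), (np.float64(0.721), np.float64(160.1), -0.004, 0.004), (np.float64(0.722), np.float64(157.0), 0, 0.004), (np.float64(0.736), np.float64(157.2), 0.004, 0)]
side0 [(np.float64(0.812), np.float64(155.2), -0.004, 0), (np.float64(0.821), np.float64(149.7), 0.004, -0.004), (np.float64(0.834), np.float64(152.2), 0, -0.004), (np.float64(0.836), np.float64(154.8), -0.004, -0.004)]
```

```bash
cat > gen.py <<'E'
import numpy as np, json
def calls(al, C0, C1=None, r=.0752, maxrows=20, hand=.2):
    """al: crank angles at row ends, al[0]= present. C0: centre the commanded pose now is on; C1 centre from next rows on"""
    C1=C0 if C1 is None else C1
    al=np.asarray(al); P=np.c_[C1[0]+r*np.cos(al),C1[1]+r*np.sin(al)]; P[0]=[C0[0]+r*np.cos(al[0]),C0[1]+r*np.sin(al[0])]
    n=len(al); best=[1e9]*n; prev=[0]*n; best[0]=0
    for i in range(n):
        for j in range(i+1,min(n,i+maxrows+1)):
            D=(P[j]-P[i])/.12
            if abs(D).max()>.995: break
            if best[i]+1<=best[j]: best[j]=best[i]+1; prev[j]=i
    k=n-1; seg=[]
    while k>0: seg.append((prev[k],k)); k=prev[k]
    Q=P[0].copy()
    for i,j in seg[::-1]:
        rows=[]
        for m in range(i+1,j+1):
            D=((P[m]-Q)/.12*[1,-1]).round(3); rows.append({"translation":[*D.tolist(),0],"turn":[0,0,0],"hand":hand})
        Q=Q+D*[1,-1]*.12
        print(len(rows),f"end alpha {np.rad2deg(al[j])%360:.0f}",json.dumps(rows).replace(".0,",",").replace(" ",""))
    print("final cmd centre offset",Q-P[-1])
E
python3 - <<'E'
from gen import *
st=np.r_[.08,.16,.22,[.25]*29]; al=np.deg2rad(171)+np.r_[0,np.cumsum(st)]
calls(al,[.5644,.0157],r=.075)
E
```

```text
10 end alpha 298 [{"translation":[-0.006,0.05,0],"turn":[0,0,0],"hand":0.2},{"translation":[-0.006,0.15,0],"turn":[0,0,0],"hand":0.2},{"translation":[0.021,0.284,0],"turn":[0,0,0],"hand":0.2},{"translation":[0.085,0.426,0],"turn":[0,0,0],"hand":0.2},{"translation":[0.183,0.547,0],"turn":[0,0,0],"hand":0.2},{"translation":[0.308,0.641,0],"turn":[0,0,0],"hand":0.2},{"translation":[0.452,0.7,0],"turn":[0,0,0],"hand":0.2},{"translation":[0.606,0.723,0],"turn":[0,0,0],"hand":0.2},{"translation":[0.761,0.706,0],"turn":[0,0,0],"hand":0.2},{"translation":[0.907,0.652,0],"turn":[0,0,0],"hand":0.2}]
7 end alpha 38 [{"translation":[0.128,-0.089,0],"turn":[0,0,0],"hand":0.2},{"translation":[0.23,-0.207,0],"turn":[0,0,0],"hand":0.2},{"translation":[0.3,-0.347,0],"turn":[0,0,0],"hand":0.2},{"translation":[0.333,-0.499,0],"turn":[0,0,0],"hand":0.2},{"translation":[0.327,-0.655,0],"turn":[0,0,0],"hand":0.2},{"translation":[0.283,-0.804,0],"turn":[0,0,0],"hand":0.2},{"translation":[0.204,-0.938,0],"turn":[0,0,0],"hand":0.2}]
7 end alpha 138 [{"translation":[-0.111,-0.11,0],"turn":[0,0,0],"hand":0.2},
[... 220 characters left out ...]
,0,0],"hand":0.2},{"translation":[-0.842,-0.135,0],"turn":[0,0,0],"hand":0.2},{"translation":[-0.959,-0.033,0],"turn":[0,0,0],"hand":0.2}]
7 end alpha 238 [{"translation":[-0.089,0.128,0],"turn":[0,0,0],"hand":0.2},{"translation":[-0.143,0.274,0],"turn":[0,0,0],"hand":0.2},{"translation":[-0.16,0.429,0],"turn":[0,0,0],"hand":0.2},{"translation":[-0.137,0.583,0],"turn":[0,0,0],"hand":0.2},{"translation":[-0.077,0.727,0],"turn":[0,0,0],"hand":0.2},{"translation":[0.016,0.852,0],"turn":[0,0,0],"hand":0.2},{"translation":[0.138,0.949,0],"turn":[0,0,0],"hand":0.2}]
1 end alpha 253 [{"translation":[0.142,0.065,0],"turn":[0,0,0],"hand":0.2}]
final cmd centre offset [ 3.41746611e-06 -4.07407131e-05]
```

Request:
arm_command --plan '[{"translation":[-0.006,0.05,0],"turn":[0,0,0],"hand":0.2},{"translation":[-0.006,0.15,0],"turn":[0,0,0],"hand":0.2},{"translation":[0.021,0.284,0],"turn":[0,0,0],"hand":0.2},{"translation":[0.085,0.426,0],"turn":[0,0,0],"hand":0.2},{"translation":[0.183,0.547,0],"turn":[0,0,0],"hand":0.2},{"translation":[0.308,0.641,0],"turn":[0,0,0],"hand":0.2},{"translation":[0.452,0.7,0],"turn":[0,0,0],"hand":0.2},{"translation":[0.606,0.723,0],"turn":[0,0,0],"hand":0.2},{"translation":[0.761,0.706,0],"turn":[0,0,0],"hand":0.2},{"translation":[0.907,0.652,0],"turn":[0,0,0],"hand":0.2}]'

```text
clock: 5.78
position: [0.6002, -0.05, 0.1567]
ee_rot: [-3.14, -0.002, 0.002]
force: [-4.8, 8.4, 6.9]
width: 0.345
```

Request:
arm_command --plan '[{"translation":[0.128,-0.089,0],"turn":[0,0,0],"hand":0.2},{"translation":[0.23,-0.207,0],"turn":[0,0,0],"hand":0.2},{"translation":[0.3,-0.347,0],"turn":[0,0,0],"hand":0.2},{"translation":[0.333,-0.499,0],"turn":[0,0,0],"hand":0.2},{"translation":[0.327,-0.655,0],"turn":[0,0,0],"hand":0.2},{"translation":[0.283,-0.804,0],"turn":[0,0,0],"hand":0.2},{"translation":[0.204,-0.938,0],"turn":[0,0,0],"hand":0.2}]'

```text
clock: 6.65
position: [0.625, 0.0611, 0.1568]
ee_rot: [3.141, 0.0, 0.001]
force: [0.8, -1.1, 4.9]
width: 0.342
```

Request:
arm_command --plan '[{"translation":[-0.111,-0.11,0],"turn":[0,0,0],"hand":0.2},{"translation":[-0.245,-0.19,0],"turn":[0,0,0],"hand":0.2},{"translation":[-0.394,-0.233,0],"turn":[0,0,0],"hand":0.2},{"translation":[-0.55,-0.239,0],"turn":[0,0,0],"hand":0.2},{"translation":[-0.702,-0.205,0],"turn":[0,0,0],"hand":0.2},{"translation":[-0.842,-0.135,0],"turn":[0,0,0],"hand":0.2},{"translation":[-0.959,-0.033,0],"turn":[0,0,0],"hand":0.2}]'

```text
clock: 7.52
position: [0.5073, 0.0655, 0.1568]
ee_rot: [3.141, 0.003, -0.001]
force: [1.8, -0.7, 4.6]
width: 0.346
```

Request:
arm_command --plan '[{"translation":[-0.089,0.128,0],"turn":[0,0,0],"hand":0.2},{"translation":[-0.143,0.274,0],"turn":[0,0,0],"hand":0.2},{"translation":[-0.16,0.429,0],"turn":[0,0,0],"hand":0.2},{"translation":[-0.137,0.583,0],"turn":[0,0,0],"hand":0.2},{"translation":[-0.077,0.727,0],"turn":[0,0,0],"hand":0.2},{"translation":[0.016,0.852,0],"turn":[0,0,0],"hand":0.2},{"translation":[0.138,0.949,0],"turn":[0,0,0],"hand":0.2}]'

```text
clock: 8.4
position: [0.5264, -0.0486, 0.1568]
ee_rot: [-3.141, -0.002, -0.001]
force: [4.6, 7.5, 0.3]
width: 0.34
```

Request:
arm_command --plan '[{"translation":[0.142,0.065,0],"turn":[0,0,0],"hand":0.2}]'

```text
clock: 8.52
position: [0.5433, -0.0559, 0.1567]
ee_rot: [-3.14, -0.002, 0.0]
force: [2.7, 8.6, 3.5]
width: 0.345
```

```bash
python3 - <<'E'
from h import *
from cell import eyes,observe
S=eyes.calibration("scene"); L=[]
for i in range(16):
    s=observe(); p,d=eyes.get_image("scene"); L.append((s['clock'],*s['position'][:2],*s['force'][:2],p))
cv2.imwrite("pics/coast0.png",L[0][-1]); cv2.imwrite("pics/coast15.png",L[-1][-1])
np.savez("coast1.npz",t=[l[0] for l in L],p=[l[-1] for l in L])
for l in L: print(np.round(l[:5],4),np.round(blockangle(S,l[-1]),2))
cv2.imwrite("pics/c.png",cv2.resize(L[0][-1][100:240,240:480],None,fx=3,fy=3))
E
```

```text
[ 8.525   0.5433 -0.0559  2.6531  8.5952] [23.66  0.69]
[ 8.575   0.5457 -0.0564  5.8797  6.0069] [27.37  0.68]
[ 8.625   0.5447 -0.056   1.2696  3.3579] [30.88  0.74]
[ 8.675   0.5439 -0.0558  1.9268  4.1202] [33.58  0.79]
[ 8.725   0.5435 -0.0557  1.8362  3.0899] [35.53  0.79]
[ 8.775   0.5432 -0.0556  2.2578  3.9016] [37.62  0.81]
[ 8.825   0.5431 -0.0556  1.8768  4.4397] [39.24  0.8 ]
[ 8.875   0.5429 -0.0556  1.5606  4.6295] [40.93  0.81]
[ 8.925   0.5428 -0.0555  1.5103  4.3368] [41.67  0.84]
[ 8.975   0.5428 -0.0555  1.516   6.1541] [42.49  0.84]
[ 9.025   0.5427 -0.0555  1.8066  4.8647] [43.32  0.82]
[ 9.075   0.5427 -0.0555  1.0754  5.1606] [43.79  0.81]
[ 9.125   0.5427 -0.0555  1.3309  6.6123] [43.97  0.83]
[ 9.175   0.5427 -0.0555  2.2557  5.4539] [44.16  0.84]
[ 9.225   0.5427 -0.0555  2.1403  4.7043] [44.15  0.83]
[ 9.275   0.5427 -0.0555  1.8985  5.44  ] [44.23  0.85]
```

View pics/c.png

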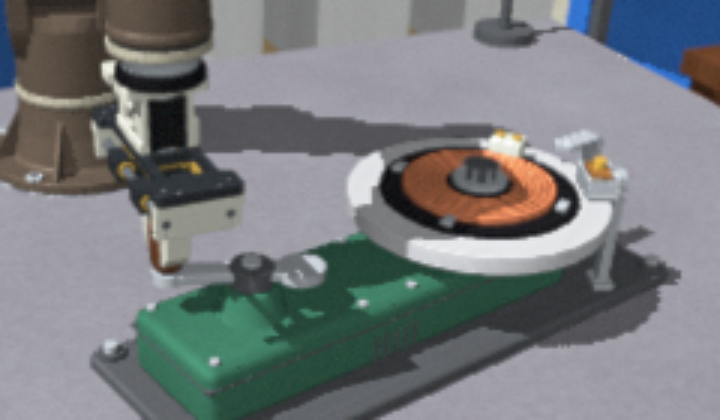

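```bash
cat > sim.py <<'E'
import numpy as np
def sim(steps,a,b,w0=0.,th0=0.,lag=.05,T=None,dt=.001):
    """steps: crank increments per 1/8 s row; crank speed first-order lagged. returns t,w,theta"""
    T=T or len(steps)*.125; n=int(T/dt); v=np.zeros(n); s=np.repeat(np.asarray(steps)/.125,125)[:n]; v[:len(s)]=s
    w=w0; th=th0; c=0.; W=np.zeros(n); H=np.zeros(n)
    for i in range(n):
        c+=(v[i]-c)*dt/lag; acc=a*(c-w); f=a*b
        if abs(w)<1e-9 and abs(acc)<=f: w=0.
        else:
            s=np.sign(w) if abs(w)>1e-9 else np.sign(acc); wn=w+(acc-f*s)*dt
            w=0. if wn*w<0 else wn
        th+=w*dt; W[i]=w; H[i]=th
    return np.arange(1,n+1)*dt,W,H
E
python3 - <<'E'
from sim import *
from scipy.optimize import least_squares
st=np.r_[.08,.16,.22,[.25]*29]
tm=np.arange(16)*.05+.0005; an=np.deg2rad([23.66,27.37,30.88,33.58,35.53,37.62,39.24,40.93,41.67,42.49,43.32,43.79,43.97,44.16,44.15,44.23])
def res(x):
    a,b,lag,off=x; t,w,h=sim(st,a,b,lag=abs(lag)+.003,T=5.,dt=.001)
    r=np.interp(4+tm,t,h)+off-an
    return np.r_[r/.01,(h[-1]-np.deg2rad(404.2-157))/.06]
r=least_squares(res,[1.6,.6,.05,-4.],diff_step=1e-3,x_scale=[1,.5,.03,1]); print(r.x,r.cost,res(r.x).round(1))
a,b,lag,_=r.x; t,w,h=sim(st,a,b,lag=lag); print(w[[1000,2000,3000,3999]],h[-1])
E
```

```text
[ 1.60067889  0.73618313 -0.01764089 -3.54694619] 0.6951151778830421 [ 0.5  0.1 -0.6 -0.5  0.2  0.   0.1 -0.4  0.3  0.4  0.1  0.   0.1 -0.1
 -0.1 -0.2  0. ]
[-1.73537880e+22 -1.53300566e+46 -1.35423249e+70 -1.13213065e+94] -2.110392486234971e+92
```

```bash
python3 - <<'E'
from gen import *; from sim import *
r=.0746; C=np.array([.5644,.0163]); a0=np.deg2rad(252.74); u=np.array([np.cos(a0),np.sin(a0)])
C0=np.array([.5644,.0157])+(.075-r)*u
s=np.pi/11; a1=np.deg2rad(323.05)
al=np.r_[a0,a0+np.cumsum([.07,.14,.2,.246,.2856,.2856])]; print(np.rad2deg(al[-1]))
calls(al,C0,C,r=r)
for k in (0,1): calls(al[-1]+k*np.pi+np.arange(12)*s,C,r=r)
st=np.r_[.07,.14,.2,.246,.2856,.2856,[s]*84]
for b in (.69,.736,.78):
    t,w,h=sim(st,1.6,b,lag=.02,T=13); rp=w*9.549
    k=(rp>13)&(rp<17); print(b,t[k][0],t[k][-1],rp[11200],rp[4000],(44.2+np.rad2deg(h[-1]))%360)
E
```

```text
323.05338061845464
6 end alpha 323 [{"translation":[0.043,0.003,0],"turn":[0,0,0],"hand":0.2},{"translation":[0.129,0.017,0],"turn":[0,0,0],"hand":0.2},{"translation":[0.253,0.016,0],"turn":[0,0,0],"hand":0.2},{"translation":[0.401,-0.019,0],"turn":[0,0,0],"hand":0.2},{"translation":[0.557,-0.103,0],"turn":[0,0,0],"hand":0.2},{"translation":[0.682,-0.228,0],"turn":[0,0,0],"hand":0.2}]
final cmd centre offset [-3.31297406e-05 -2.27388568e-05]
11 end alpha 143 [{"translation":[0.085,-0.155,0],"turn":[0,0,0],"hand":0.2},{"translation":[0.123,-0.328,0],"turn":[0,0,0],"hand":0.2},{"translation":[0.111,-0.504,0],"turn":[0,0,0],"hand":0.2},{"translation":[0.049,-0.67,0],"turn":[0,0,0],"hand":0.2},{"translation":[-0.056,-0.812,0],"turn":[0,0,0],"hand":0.2},{"translation":[-0.198,-0.919,0],"turn":[0,0,0],"hand":0.2},{"translation":[-0.363,-0.981,0],"turn":[0,0,0],"hand":0.2},{"translation":[-0.54,-0.994,0],"turn":[0,0,0],"hand":0.2},{"translation":[-0.713,-0.957,0],"turn":[0,0,0],"hand":0.2},{"translation":[-0.868,-0.872,0],"turn":[0,0,0],"hand":0.2},{"translation":[-0.994,-0.747,0],"turn":[0
[... 352 characters left out ...]
0.812,0],"turn":[0,0,0],"hand":0.2},{"translation":[0.198,0.919,0],"turn":[0,0,0],"hand":0.2},{"translation":[0.363,0.981,0],"turn":[0,0,0],"hand":0.2},{"translation":[0.54,0.994,0],"turn":[0,0,0],"hand":0.2},{"translation":[0.713,0.957,0],"turn":[0,0,0],"hand":0.2},{"translation":[0.868,0.872,0],"turn":[0,0,0],"hand":0.2},{"translation":[0.994,0.747,0],"turn":[0,0,0],"hand":0.2}]
final cmd centre offset [3.99784513e-05 3.97483330e-05]
0.69 1.5310000000000001 11.336 15.228693761825198 15.186069055366735 295.530386463353
0.736 1.6540000000000001 11.322000000000001 14.789439770619083 14.747708896548492 265.9024994162311
0.78 1.809 11.308 14.369283779061064 14.328410966497808 237.66486813978236
```

Request:
arm_command --plan '[{"translation":[0.043,0.003,0],"turn":[0,0,0],"hand":0.2},{"translation":[0.129,0.017,0],"turn":[0,0,0],"hand":0.2},{"translation":[0.253,0.016,0],"turn":[0,0,0],"hand":0.2},{"translation":[0.401,-0.019,0],"turn":[0,0,0],"hand":0.2},{"translation":[0.557,-0.103,0],"turn":[0,0,0],"hand":0.2},{"translation":[0.682,-0.228,0],"turn":[0,0,0],"hand":0.2}]'

```text
clock: 10.07
position: [0.6242, -0.0294, 0.1567]
ee_rot: [3.14, 0.0, -0.003]
force: [-5.0, 2.3, 9.4]
width: 0.346
```

Request:
arm_command --plan '[{"translation":[0.085,-0.155,0],"turn":[0,0,0],"hand":0.2},{"translation":[0.123,-0.328,0],"turn":[0,0,0],"hand":0.2},{"translation":[0.111,-0.504,0],"turn":[0,0,0],"hand":0.2},{"translation":[0.049,-0.67,0],"turn":[0,0,0],"hand":0.2},{"translation":[-0.056,-0.812,0],"turn":[0,0,0],"hand":0.2},{"translation":[-0.198,-0.919,0],"turn":[0,0,0],"hand":0.2},{"translation":[-0.363,-0.981,0],"turn":[0,0,0],"hand":0.2},{"translation":[-0.54,-0.994,0],"turn":[0,0,0],"hand":0.2},{"translation":[-0.713,-0.957,0],"turn":[0,0,0],"hand":0.2},{"translation":[-0.868,-0.872,0],"turn":[0,0,0],"hand":0.2},{"translation":[-0.994,-0.747,0],"turn":[0,0,0],"hand":0.2}]'

```text
clock: 11.45
position: [0.5033, 0.0606, 0.1567]
ee_rot: [3.141, 0.003, -0.002]
force: [3.6, -2.5, 4.1]
width: 0.345
```

Request:
arm_command --plan '[{"translation":[-0.085,0.155,0],"turn":[0,0,0],"hand":0.2},{"translation":[-0.123,0.328,0],"turn":[0,0,0],"hand":0.2},{"translation":[-0.111,0.504,0],"turn":[0,0,0],"hand":0.2},{"translation":[-0.049,0.67,0],"turn":[0,0,0],"hand":0.2},{"translation":[0.056,0.812,0],"turn":[0,0,0],"hand":0.2},{"translation":[0.198,0.919,0],"turn":[0,0,0],"hand":0.2},{"translation":[0.363,0.981,0],"turn":[0,0,0],"hand":0.2},{"translation":[0.54,0.994,0],"turn":[0,0,0],"hand":0.2},{"translation":[0.713,0.957,0],"turn":[0,0,0],"hand":0.2},{"translation":[0.868,0.872,0],"turn":[0,0,0],"hand":0.2},{"translation":[0.994,0.747,0],"turn":[0,0,0],"hand":0.2}]'

```text
clock: 12.82
position: [0.6245, -0.029, 0.1567]
ee_rot: [3.141, 0.0, -0.003]
force: [-4.2, 3.0, 8.6]
width: 0.347
```

Request:
arm_command --plan '[{"translation":[0.085,-0.155,0],"turn":[0,0,0],"hand":0.2},{"translation":[0.123,-0.328,0],"turn":[0,0,0],"hand":0.2},{"translation":[0.111,-0.504,0],"turn":[0,0,0],"hand":0.2},{"translation":[0.049,-0.67,0],"turn":[0,0,0],"hand":0.2},{"translation":[-0.056,-0.812,0],"turn":[0,0,0],"hand":0.2},{"translation":[-0.198,-0.919,0],"turn":[0,0,0],"hand":0.2},{"translation":[-0.363,-0.981,0],"turn":[0,0,0],"hand":0.2},{"translation":[-0.54,-0.994,0],"turn":[0,0,0],"hand":0.2},{"translation":[-0.713,-0.957,0],"turn":[0,0,0],"hand":0.2},{"translation":[-0.868,-0.872,0],"turn":[0,0,0],"hand":0.2},{"translation":[-0.994,-0.747,0],"turn":[0,0,0],"hand":0.2}]'

```text
clock: 14.2
position: [0.5038, 0.061, 0.1567]
ee_rot: [3.141, 0.004, -0.002]
force: [3.0, -1.1, 5.2]
width: 0.342
```

Request:
arm_command --plan '[{"translation":[-0.085,0.155,0],"turn":[0,0,0],"hand":0.2},{"translation":[-0.123,0.328,0],"turn":[0,0,0],"hand":0.2},{"translation":[-0.111,0.504,0],"turn":[0,0,0],"hand":0.2},{"translation":[-0.049,0.67,0],"turn":[0,0,0],"hand":0.2},{"translation":[0.056,0.812,0],"turn":[0,0,0],"hand":0.2},{"translation":[0.198,0.919,0],"turn":[0,0,0],"hand":0.2},{"translation":[0.363,0.981,0],"turn":[0,0,0],"hand":0.2},{"translation":[0.54,0.994,0],"turn":[0,0,0],"hand":0.2},{"translation":[0.713,0.957,0],"turn":[0,0,0],"hand":0.2},{"translation":[0.868,0.872,0],"turn":[0,0,0],"hand":0.2},{"translation":[0.994,0.747,0],"turn":[0,0,0],"hand":0.2}]'

```text
clock: 15.58
position: [0.6247, -0.0288, 0.1566]
ee_rot: [3.141, 0.001, -0.003]
force: [-4.9, 3.3, 9.1]
width: 0.344
```

Request:
arm_command --plan '[{"translation":[0.085,-0.155,0],"turn":[0,0,0],"hand":0.2},{"translation":[0.123,-0.328,0],"turn":[0,0,0],"hand":0.2},{"translation":[0.111,-0.504,0],"turn":[0,0,0],"hand":0.2},{"translation":[0.049,-0.67,0],"turn":[0,0,0],"hand":0.2},{"translation":[-0.056,-0.812,0],"turn":[0,0,0],"hand":0.2},{"translation":[-0.198,-0.919,0],"turn":[0,0,0],"hand":0.2},{"translation":[-0.363,-0.981,0],"turn":[0,0,0],"hand":0.2},{"translation":[-0.54,-0.994,0],"turn":[0,0,0],"hand":0.2},{"translation":[-0.713,-0.957,0],"turn":[0,0,0],"hand":0.2},{"translation":[-0.868,-0.872,0],"turn":[0,0,0],"hand":0.2},{"translation":[-0.994,-0.747,0],"turn":[0,0,0],"hand":0.2}]'

```text
clock: 16.95
position: [0.504, 0.0613, 0.1567]
ee_rot: [-3.142, -0.004, 0.002]
force: [2.2, -1.2, 5.7]
width: 0.346
```

Request:
arm_command --plan '[{"translation":[-0.085,0.155,0],"turn":[0,0,0],"hand":0.2},{"translation":[-0.123,0.328,0],"turn":[0,0,0],"hand":0.2},{"translation":[-0.111,0.504,0],"turn":[0,0,0],"hand":0.2},{"translation":[-0.049,0.67,0],"turn":[0,0,0],"hand":0.2},{"translation":[0.056,0.812,0],"turn":[0,0,0],"hand":0.2},{"translation":[0.198,0.919,0],"turn":[0,0,0],"hand":0.2},{"translation":[0.363,0.981,0],"turn":[0,0,0],"hand":0.2},{"translation":[0.54,0.994,0],"turn":[0,0,0],"hand":0.2},{"translation":[0.713,0.957,0],"turn":[0,0,0],"hand":0.2},{"translation":[0.868,0.872,0],"turn":[0,0,0],"hand":0.2},{"translation":[0.994,0.747,0],"turn":[0,0,0],"hand":0.2}]'

```text
clock: 18.32
position: [0.6248, -0.0286, 0.1566]
ee_rot: [3.141, 0.001, -0.003]
force: [-4.3, 2.9, 10.0]
width: 0.342
```

Request:
arm_command --plan '[{"translation":[0.085,-0.155,0],"turn":[0,0,0],"hand":0.2},{"translation":[0.123,-0.328,0],"turn":[0,0,0],"hand":0.2},{"translation":[0.111,-0.504,0],"turn":[0,0,0],"hand":0.2},{"translation":[0.049,-0.67,0],"turn":[0,0,0],"hand":0.2},{"translation":[-0.056,-0.812,0],"turn":[0,0,0],"hand":0.2},{"translation":[-0.198,-0.919,0],"turn":[0,0,0],"hand":0.2},{"translation":[-0.363,-0.981,0],"turn":[0,0,0],"hand":0.2},{"translation":[-0.54,-0.994,0],"turn":[0,0,0],"hand":0.2},{"translation":[-0.713,-0.957,0],"turn":[0,0,0],"hand":0.2},{"translation":[-0.868,-0.872,0],"turn":[0,0,0],"hand":0.2},{"translation":[-0.994,-0.747,0],"turn":[0,0,0],"hand":0.2}]'

```text
clock: 19.7
position: [0.5041, 0.0615, 0.1567]
ee_rot: [-3.141, -0.004, 0.002]
force: [1.0, -0.3, 5.7]
width: 0.341
```

Request:
arm_command --plan '[{"translation":[-0.085,0.155,0],"turn":[0,0,0],"hand":0.2},{"translation":[-0.123,0.328,0],"turn":[0,0,0],"hand":0.2},{"translation":[-0.111,0.504,0],"turn":[0,0,0],"hand":0.2},{"translation":[-0.049,0.67,0],"turn":[0,0,0],"hand":0.2},{"translation":[0.056,0.812,0],"turn":[0,0,0],"hand":0.2},{"translation":[0.198,0.919,0],"turn":[0,0,0],"hand":0.2},{"translation":[0.363,0.981,0],"turn":[0,0,0],"hand":0.2}]'

```text
clock: 20.58
position: [0.5496, -0.0574, 0.1567]
ee_rot: [-3.141, -0.001, 0.001]
force: [1.5, 7.4, 5.9]
width: 0.343
```

```bash
cat > coast.py <<'E'
import sys
from h import *
from cell import eyes,observe
S=eyes.calibration("scene"); L=[]
for i in range(int(sys.argv[1])):
    s=observe(); p,d=eyes.get_image("scene"); L.append((s['clock'],*s['position'][:2],p))
for l in L: print(np.round(l[:3],4),np.round(blockangle(S,l[-1]),2))
cv2.imwrite(f"pics/{sys.argv[2]}.png",cv2.resize(L[-1][-1][100:240,240:480],None,fx=3,fy=3))
E
python3 coast.py 18 r1
```

```text
[20.575   0.5496 -0.0574] [202.34   0.86]
[20.625   0.5524 -0.0576] [206.2    0.86]
[20.675   0.5512 -0.0573] [209.79   0.85]
[20.725   0.5504 -0.0572] [212.8    0.85]
[20.775   0.5499 -0.0571] [215.54   0.84]
[20.825   0.5496 -0.057 ] [217.77   0.81]
[20.875   0.5495 -0.057 ] [219.8    0.82]
[20.925   0.5494 -0.057 ] [221.33   0.83]
[20.975   0.5493 -0.057 ] [222.66   0.83]
[21.025   0.5493 -0.057 ] [223.82   0.82]
[21.075   0.5493 -0.0569] [224.6    0.82]
[21.125   0.5492 -0.0569] [225.26   0.81]
[21.175   0.5492 -0.057 ] [225.49   0.8 ]
[21.225   0.5492 -0.0569] [225.6   0.8]
[21.275   0.5492 -0.0569] [225.6    0.81]
[21.325   0.5492 -0.0569] [225.64   0.8 ]
[21.375   0.5492 -0.057 ] [225.61   0.8 ]
[21.425   0.5492 -0.057 ] [225.63   0.8 ]
```

View pics/r1.png

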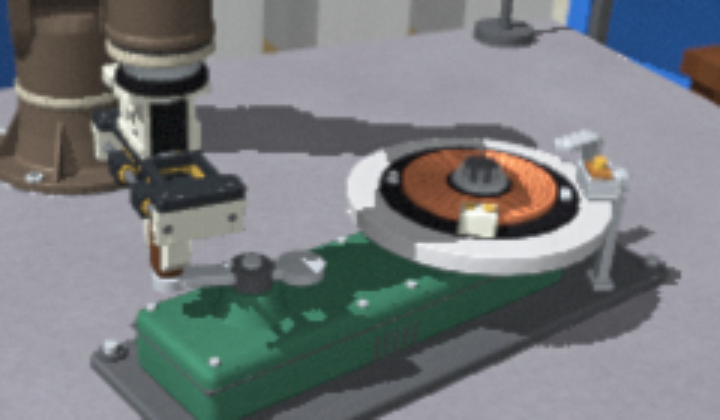

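```bash
python3 - <<'E'
from sim import *
from scipy.optimize import least_squares
s1=np.r_[.08,.16,.22,[.25]*29]; s2=np.r_[.07,.14,.2,.246,.2856,.2856,[np.pi/11]*84]
A1=np.deg2rad([23.66,27.37,30.88,33.58,35.53,37.62,39.24,40.93,41.67,42.49,43.32,43.79,43.97,44.16,44.15,44.23])
A2=np.deg2rad([202.34,206.2,209.79,212.8,215.54,217.77,219.8,221.33,222.66,223.82,224.6,225.26,225.49,225.6,225.6,225.64])
tm=np.arange(16)*.05+.0005
def res(x):
    a,b,b2,lag=x; r=[]
    for s,A,D,bb in((s1,A1,247,b),(s2,A2,181.4+1080+0*360,b2)):
        t,w,h=sim(s,a,bb,lag=lag,T=len(s)*.125+1); m=np.interp(len(s)*.125+tm,t,h)
        k=(A-m); r+=list((k-k.mean())/.01); r.append((h[-1]-np.deg2rad(D))/.06)
    return np.array(r)
for n in (2,):
    r=least_squares(res,[1.6,.74,.78,.02],diff_step=1e-3,x_scale=[1,.5,.5,.03],bounds=([.5,.1,.1,.005],[4,2,2,.15])); print(r.x,r.cost); print(res(r.x).round(1))
    a,b,b2,lag=r.x; t,w,h=sim(s2,a,b2,lag=lag,T=12); rp=w*9.549; k=rp>13; print(t[k][[0,-1]],rp[11240],rp[2000],np.rad2deg(h[-1]))
E
```

```text
[2.85869898 0.5848681  0.29038431 0.0115594 ] 287.34857548726274
[-5.3 -5.4 -4.7 -4.3 -4.2 -3.  -1.9 -0.1  0.6  1.9  3.3  4.2  4.5  4.8
  4.8  4.9 13.4  7.4  4.8  3.   1.5  0.6 -0.2 -0.6 -1.1 -1.4 -1.4 -1.6
 -1.6 -2.  -2.3 -2.6 -2.5 -4.6]
[ 0.693 11.374] 19.044624379850934 18.90176419396817 1245.5673283231251
```

```bash
cat > fit.py <<'E'
from sim import *
from scipy.optimize import least_squares
s1=np.r_[.08,.16,.22,[.25]*29]; s2=np.r_[.07,.14,.2,.246,.2856,.2856,[np.pi/11]*84]
A1=np.deg2rad([23.66,27.37,30.88,33.58,35.53,37.62,39.24,40.93,41.67,42.49,43.32,43.79,43.97,44.16,44.15,44.23])
A2=np.deg2rad([202.34,206.2,209.79,212.8,215.54,217.77,219.8,221.33,222.66,223.82,224.6,225.26,225.49,225.6,225.6,225.64])
tm=np.arange(16)*.05+.0005
def res(x):
    a,b,b2,lag=x; r=[]
    for s,A,D,bb in((s1,A1,247,b),(s2,A2,181.4+720,b2)):
        t,w,h=sim(s,a,bb,lag=lag,T=len(s)*.125+1); m=np.interp(len(s)*.125+tm,t,h)
        k=(A-m); r+=list((k-k.mean())/.01); r.append((h[-1]-np.deg2rad(D))/.06)
    return np.array(r)
r=least_squares(res,[1.6,.74,.78,.02],diff_step=1e-3,x_scale=[1,.5,.5,.03],bounds=([.5,.1,.1,.005],[4,2,2,.15])); print(r.x,r.cost); print(res(r.x).round(1))
a,b,b2,lag=r.x; t,w,h=sim(s2,a,b2,lag=lag,T=12); rp=w*9.549; k=rp>13; print(t[k][[0,-1]],rp[11240],rp[4000],np.rad2deg(h[-1]))
E
python3 fit.py
```

```text
[1.58328804 0.72229128 0.80019042 0.00620974] 1.7664257208193734
[-0.9 -0.5  0.3  0.4 -0.2 -0.  -0.1  0.5 -0.2 -0.2  0.1  0.1  0.   0.2
  0.2  0.3  0.9  0.5  0.2  0.2  0.1  0.1 -0.   0.1 -0.1 -0.2 -0.  -0.1
  0.1 -0.1 -0.2 -0.2 -0.2 -0.3]
[ 1.898 11.29 ] 14.176485405866472 14.134492021528262 900.3776531936062
```

```bash
python3 - <<'E'
from gen import *; from sim import *
r=.0746; C=np.array([.5644,.0163]); a0=np.deg2rad(323.05)+3*np.pi*2+np.pi+7*np.pi/11
best=None
for N in range(70,90):
  for tail in (.0,.05,.1,.15,.2,.25):
    st=np.r_[.12,.24,.33,.34,.34,.33,.31,[.2957]*N,tail]
    t,w,h=sim(st,1.585,.797,lag=.01,T=len(st)*.125+1.2,dt=.001); d=np.rad2deg(h[-1])-945.6
    if best is None or abs(d)<abs(best[0]): best=(d,N,tail,len(st)); rp=w*9.549; k=(rp>13)&(rp<17); inf=(t[k][[0,-1]],rp.max(),st)
print(best,inf[:2]); st=inf[2]
calls(a0-np.r_[0,np.cumsum(st)],C,r=r)
E
```

```text
(np.float64(0.5399778093860732), 80, 0.1, 88) (array([ 1.193, 10.973]), np.float64(14.97856097743363))
7 end alpha 142 [{"translation":[-0.072,-0.02,0],"turn":[0,0,0],"hand":0.2},{"translation":[-0.205,-0.086,0],"turn":[0,0,0],"hand":0.2},{"translation":[-0.356,-0.224,0],"turn":[0,0,0],"hand":0.2},{"translation":[-0.456,-0.409,0],"turn":[0,0,0],"hand":0.2},{"translation":[-0.488,-0.617,0],"turn":[0,0,0],"hand":0.2},{"translation":[-0.451,-0.818,0],"turn":[0,0,0],"hand":0.2},{"translation":[-0.359,-0.986,0],"turn":[0,0,0],"hand":0.2}]
6 end alpha 41 [{"translation":[0.132,-0.127,0],"turn":[0,0,0],"hand":0.2},{"translation":[0.295,-0.211,0],"turn":[0,0,0],"hand":0.2},{"translation":[0.475,-0.243,0],"turn":[0,0,0],"hand":0.2},{"translation":[0.657,-0.221,0],"turn":[0,0,0],"hand":0.2},{"translation":[0.825,-0.147,0],"turn":[0,0,0],"hand":0.2},{"translation":[0.963,-0.027,0],"turn":[0,0,0],"hand":0.2}]
6 end alpha 299 [{"translation":[0.098,0.155,0],"turn":[0,0,0],"hand":0.2},{"translation":[0.147,0.331,0],"turn":[0,0,0],"hand":0.2},{"translation":[0.142,0.514,0],"turn":[0,0,0],"hand":0.2
[... 3762 characters left out ...]
{"translation":[0.086,0.162,0],"turn":[0,0,0],"hand":0.2},{"translation":[0.122,0.342,0],"turn":[0,0,0],"hand":0.2},{"translation":[0.103,0.524,0],"turn":[0,0,0],"hand":0.2},{"translation":[0.032,0.693,0],"turn":[0,0,0],"hand":0.2},{"translation":[-0.085,0.834,0],"turn":[0,0,0],"hand":0.2},{"translation":[-0.239,0.934,0],"turn":[0,0,0],"hand":0.2},{"translation":[-0.414,0.986,0],"turn":[0,0,0],"hand":0.2},{"translation":[-0.597,0.984,0],"turn":[0,0,0],"hand":0.2},{"translation":[-0.772,0.929,0],"turn":[0,0,0],"hand":0.2},{"translation":[-0.923,0.825,0],"turn":[0,0,0],"hand":0.2},{"translation":[-0.966,0.78,0],"turn":[0,0,0],"hand":0.2}]
final cmd centre offset [4.86121085e-05 2.97711749e-05]
```

Request:
arm_command --plan '[{"translation":[-0.072,-0.02,0],"turn":[0,0,0],"hand":0.2},{"translation":[-0.205,-0.086,0],"turn":[0,0,0],"hand":0.2},{"translation":[-0.356,-0.224,0],"turn":[0,0,0],"hand":0.2},{"translation":[-0.456,-0.409,0],"turn":[0,0,0],"hand":0.2},{"translation":[-0.488,-0.617,0],"turn":[0,0,0],"hand":0.2},{"translation":[-0.451,-0.818,0],"turn":[0,0,0],"hand":0.2},{"translation":[-0.359,-0.986,0],"turn":[0,0,0],"hand":0.2}]'

```text
clock: 22.35
position: [0.5047, 0.0623, 0.1567]
ee_rot: [3.141, 0.003, -0.004]
force: [0.6, -1.4, 7.3]
width: 0.34
```

Request:
arm_command --plan '[{"translation":[0.132,-0.127,0],"turn":[0,0,0],"hand":0.2},{"translation":[0.295,-0.211,0],"turn":[0,0,0],"hand":0.2},{"translation":[0.475,-0.243,0],"turn":[0,0,0],"hand":0.2},{"translation":[0.657,-0.221,0],"turn":[0,0,0],"hand":0.2},{"translation":[0.825,-0.147,0],"turn":[0,0,0],"hand":0.2},{"translation":[0.963,-0.027,0],"turn":[0,0,0],"hand":0.2}]'

```text
clock: 23.1
position: [0.6223, 0.0649, 0.1567]
ee_rot: [3.141, 0.003, -0.001]
force: [-2.1, -0.5, 8.6]
width: 0.337
```

Request:
arm_command --plan '[{"translation":[0.098,0.155,0],"turn":[0,0,0],"hand":0.2},{"translation":[0.147,0.331,0],"turn":[0,0,0],"hand":0.2},{"translation":[0.142,0.514,0],"turn":[0,0,0],"hand":0.2},{"translation":[0.083,0.688,0],"turn":[0,0,0],"hand":0.2},{"translation":[-0.023,0.837,0],"turn":[0,0,0],"hand":0.2},{"translation":[-0.168,0.949,0],"turn":[0,0,0],"hand":0.2}]'

```text
clock: 23.85
position: [0.6009, -0.0495, 0.1567]
ee_rot: [-3.141, -0.001, 0.002]
force: [-2.3, 5.2, 7.9]
width: 0.341
```

Request:
arm_command --plan '[{"translation":[-0.171,0.065,0],"turn":[0,0,0],"hand":0.2},{"translation":[-0.354,0.076,0],"turn":[0,0,0],"hand":0.2},{"translation":[-0.532,0.034,0],"turn":[0,0,0],"hand":0.2},{"translation":[-0.691,-0.058,0],"turn":[0,0,0],"hand":0.2},{"translation":[-0.815,-0.192,0],"turn":[0,0,0],"hand":0.2},{"translation":[-0.895,-0.357,0],"turn":[0,0,0],"hand":0.2},{"translation":[-0.924,-0.537,0],"turn":[0,0,0],"hand":0.2},{"translation":[-0.899,-0.719,0],"turn":[0,0,0],"hand":0.2},{"translation":[-0.822,-0.885,0],"turn":[0,0,0],"hand":0.2}]'

```text
clock: 24.98
position: [0.5015, 0.0578, 0.1567]
ee_rot: [3.141, 0.003, -0.004]
force: [1.7, -0.6, 6.8]
width: 0.343
```

Request:
arm_command --plan '[{"translation":[0.122,-0.136,0],"turn":[0,0,0],"hand":0.2},{"translation":[0.279,-0.231,0],"turn":[0,0,0],"hand":0.2},{"translation":[0.457,-0.277,0],"turn":[0,0,0],"hand":0.2},{"translation":[0.64,-0.268,0],"turn":[0,0,0],"hand":0.2},{"translation":[0.812,-0.207,0],"turn":[0,0,0],"hand":0.2},{"translation":[0.959,-0.098,0],"turn":[0,0,0],"hand":0.2}]'

```text
clock: 25.72
position: [0.6184, 0.0692, 0.1567]
ee_rot: [3.141, 0.003, -0.001]
force: [-1.7, -1.5, 9.6]
width: 0.343
```

Request:
arm_command --plan '[{"translation":[0.109,0.148,0],"turn":[0,0,0],"hand":0.2},{"translation":[0.171,0.32,0],"turn":[0,0,0],"hand":0.2},{"translation":[0.179,0.503,0],"turn":[0,0,0],"hand":0.2},{"translation":[0.134,0.681,0],"turn":[0,0,0],"hand":0.2},{"translation":[0.039,0.837,0],"turn":[0,0,0],"hand":0.2},{"translation":[-0.098,0.959,0],"turn":[0,0,0],"hand":0.2}]'

```text
clock: 26.48
position: [0.6056, -0.0466, 0.1567]
ee_rot: [-3.141, -0.001, 0.002]
force: [-2.2, 4.8, 8.0]
width: 0.341
```

Request:
arm_command --plan '[{"translation":[-0.166,0.077,0],"turn":[0,0,0],"hand":0.2},{"translation":[-0.347,0.102,0],"turn":[0,0,0],"hand":0.2},{"translation":[-0.528,0.074,0],"turn":[0,0,0],"hand":0.2},{"translation":[-0.693,-0.006,0],"turn":[0,0,0],"hand":0.2},{"translation":[-0.827,-0.131,0],"turn":[0,0,0],"hand":0.2},{"translation":[-0.919,-0.29,0],"turn":[0,0,0],"hand":0.2},{"translation":[-0.961,-0.468,0],"turn":[0,0,0],"hand":0.2},{"translation":[-0.949,-0.651,0],"turn":[0,0,0],"hand":0.2},{"translation":[-0.884,-0.822,0],"turn":[0,0,0],"hand":0.2},{"translation":[-0.773,-0.967,0],"turn":[0,0,0],"hand":0.2}]'

```text
clock: 27.72
position: [0.5123, 0.0708, 0.1567]
ee_rot: [3.141, 0.003, -0.003]
force: [1.3, -0.9, 6.1]
width: 0.344
```

Request:
arm_command --plan '[{"translation":[0.15,-0.106,0],"turn":[0,0,0],"hand":0.2},{"translation":[0.323,-0.164,0],"turn":[0,0,0],"hand":0.2},{"translation":[0.506,-0.169,0],"turn":[0,0,0],"hand":0.2},{"translation":[0.683,-0.121,0],"turn":[0,0,0],"hand":0.2},{"translation":[0.838,-0.023,0],"turn":[0,0,0],"hand":0.2},{"translation":[0.957,0.116,0],"turn":[0,0,0],"hand":0.2}]'

```text
clock: 28.48
position: [0.6287, 0.056, 0.1567]
ee_rot: [3.141, 0.003, -0.001]
force: [-3.5, -1.1, 8.6]
width: 0.344
```

Request:
arm_command --plan '[{"translation":[0.074,0.168,0],"turn":[0,0,0],"hand":0.2},{"translation":[0.096,0.35,0],"turn":[0,0,0],"hand":0.2},{"translation":[0.064,0.53,0],"turn":[0,0,0],"hand":0.2},{"translation":[-0.019,0.693,0],"turn":[0,0,0],"hand":0.2},{"translation":[-0.147,0.825,0],"turn":[0,0,0],"hand":0.2},{"translation":[-0.307,0.914,0],"turn":[0,0,0],"hand":0.2},{"translation":[-0.486,0.952,0],"turn":[0,0,0],"hand":0.2},{"translation":[-0.668,0.937,0],"turn":[0,0,0],"hand":0.2},{"translation":[-0.838,0.869,0],"turn":[0,0,0],"hand":0.2},{"translation":[-0.981,0.754,0],"turn":[0,0,0],"hand":0.2}]'

```text
clock: 29.72
position: [0.5098, -0.0352, 0.1568]
ee_rot: [3.141, -0.0, -0.001]
force: [4.1, 3.2, 4.2]
width: 0.342
```

Request:
arm_command --plan '[{"translation":[-0.104,-0.151,0],"turn":[0,0,0],"hand":0.2},{"translation":[-0.159,-0.325,0],"turn":[0,0,0],"hand":0.2},{"translation":[-0.16,-0.509,0],"turn":[0,0,0],"hand":0.2},{"translation":[-0.108,-0.684,0],"turn":[0,0,0],"hand":0.2},{"translation":[-0.007,-0.837,0],"turn":[0,0,0],"hand":0.2},{"translation":[0.134,-0.954,0],"turn":[0,0,0],"hand":0.2}]'

```text
clock: 30.48
position: [0.5259, 0.0812, 0.1567]
ee_rot: [3.141, 0.004, -0.003]
force: [0.3, -1.6, 5.7]
width: 0.343
```

Request:
arm_command --plan '[{"translation":[0.169,-0.071,0],"turn":[0,0,0],"hand":0.2},{"translation":[0.351,-0.089,0],"turn":[0,0,0],"hand":0.2},{"translation":[0.531,-0.054,0],"turn":[0,0,0],"hand":0.2},{"translation":[0.692,0.033,0],"turn":[0,0,0],"hand":0.2},{"translation":[0.821,0.162,0],"turn":[0,0,0],"hand":0.2}]'

```text
clock: 31.1
position: [0.6255, 0.0608, 0.1567]
ee_rot: [3.141, 0.003, -0.001]
force: [-2.1, -1.3, 8.5]
width: 0.343
```

Request:
arm_command --plan '[{"translation":[0.086,0.162,0],"turn":[0,0,0],"hand":0.2},{"translation":[0.122,0.342,0],"turn":[0,0,0],"hand":0.2},{"translation":[0.103,0.524,0],"turn":[0,0,0],"hand":0.2},{"translation":[0.032,0.693,0],"turn":[0,0,0],"hand":0.2},{"translation":[-0.085,0.834,0],"turn":[0,0,0],"hand":0.2},{"translation":[-0.239,0.934,0],"turn":[0,0,0],"hand":0.2},{"translation":[-0.414,0.986,0],"turn":[0,0,0],"hand":0.2},{"translation":[-0.597,0.984,0],"turn":[0,0,0],"hand":0.2},{"translation":[-0.772,0.929,0],"turn":[0,0,0],"hand":0.2},{"translation":[-0.923,0.825,0],"turn":[0,0,0],"hand":0.2},{"translation":[-0.966,0.78,0],"turn":[0,0,0],"hand":0.2}]'

```text
clock: 32.48
position: [0.5079, -0.0327, 0.1568]
ee_rot: [3.141, 0.003, -0.002]
force: [0.6, -0.5, 5.9]
width: 0.34
```

```bash
python3 coast.py 15 r2; python3 - <<'E'
from cell import observe
s=observe(); print(s['position'],s['force'],s['width'])
E
```

```text
[32.475   0.5079 -0.0327] [10.12  0.7 ]
[ 3.2525e+01  5.0760e-01 -3.2300e-02] [7.09 0.71]
[32.575   0.508  -0.0328] [3.29 0.72]
[32.625   0.5084 -0.0332] [0.61 0.71]
[32.675   0.5086 -0.0335] [358.17   0.74]
[32.725   0.5087 -0.0336] [356.08   0.73]
[32.775   0.5088 -0.0336] [354.73   0.75]
[32.825   0.5088 -0.0337] [352.78   0.74]
[32.875   0.5089 -0.0337] [351.91   0.73]
[32.925   0.5089 -0.0337] [351.57   0.73]
[32.975   0.5089 -0.0337] [349.93   0.71]
[33.025   0.5089 -0.0337] [349.62   0.73]
[33.075   0.5089 -0.0338] [349.55   0.73]
[33.125   0.5089 -0.0337] [349.35   0.72]
[33.175   0.5089 -0.0337] [349.47   0.72]
[ 0.50896113 -0.0337763   0.15672419] [-1.14901764 -1.25079405  8.7149594 ] 0.3431877342631387
```

View pics/r2.png

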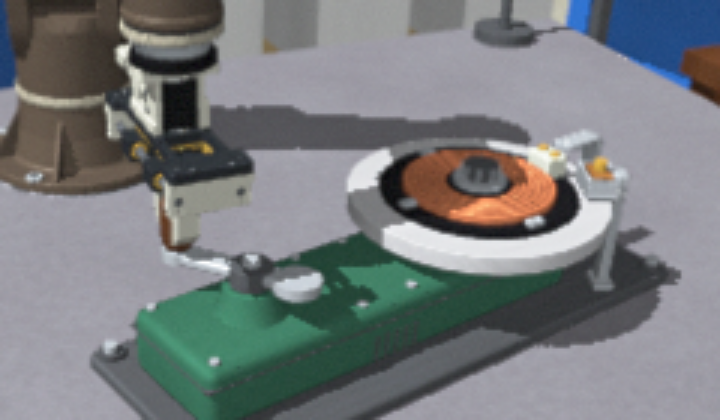

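```bash
python3 - <<'E'
from h import *
from cell import eyes
for n in("scene","side"):
    c=eyes.calibration(n); p,d=eyes.get_image(n); cv2.imwrite(f"pics/{n}4.png",p)
    K=9; M=np.array([FP[0]-.1*np.sin(YAW),FP[1]+.1*np.cos(YAW),.15]); u,v=proj(c,M)[0].astype(int)
    q=cv2.resize(p[v-28:v+28,u-40:u+40],None,fx=K,fy=K,interpolation=cv2.INTER_CUBIC)
    for a,col in((0,(0,255,0)),(np.deg2rad(349.5),(255,0,0))):
        h=cv2.convexHull((((proj(c,box(a))-[u-40,v-28]+.5)*K)).astype(np.int32)); cv2.polylines(q,[h],True,col,1)
    cv2.imwrite(f"pics/{n}4z.png",q)
E
```

```text
(no output)
```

View pics/scene4z.png

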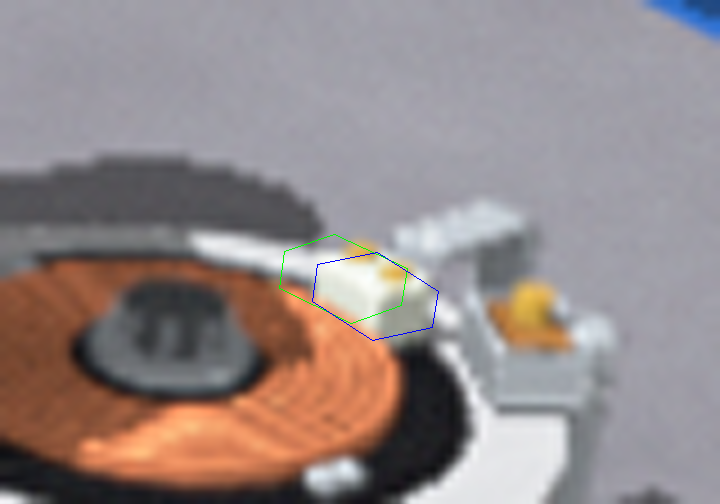

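View pics/side4z.png

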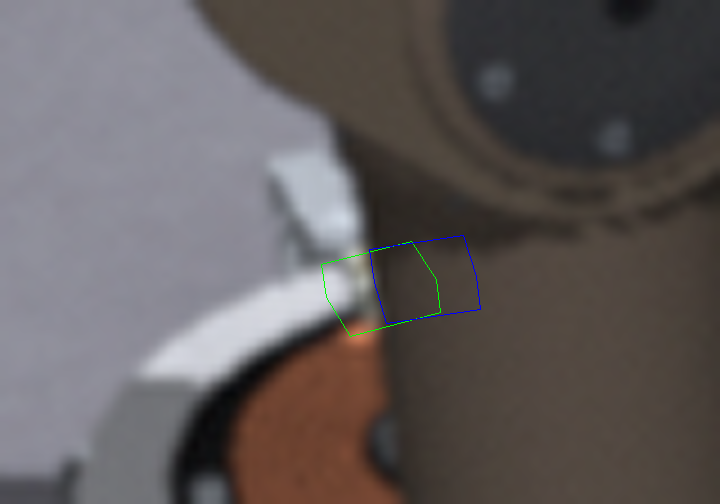

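```bash
python3 - <<'E'
from h import *
import h
from cell import eyes
from scipy.optimize import minimize
S=eyes.calibration("scene")
r1=cv2.imread("pics/scene4.png"); r1[100:240,240:480]=cv2.resize(cv2.imread("pics/r1.png"),(240,140),interpolation=cv2.INTER_AREA)
z=np.load("coast1.npz")["p"]
F=[cv2.imread("pics/scene0.png"),z[0],z[15],r1,cv2.imread("pics/scene4.png")]
def f(x):
    h.FP=np.array(x); return -sum(blockangle(S,p)[1] for p in F)
r=minimize(f,[.504,.288],method="Nelder-Mead",options=dict(initial_simplex=[[.504,.288],[.51,.288],[.504,.294]],xatol=3e-4,fatol=1e-3,maxiter=45)); print(r.x,r.fun)
h.FP=r.x; print([np.round(blockangle(S,p),2) for p in F])
P=cv2.imread("pics/scene4.png"); c=S
_,d=eyes.get_image("scene"); X=cloud(c,d)
u,v=proj(c,np.array([.48,.39,.15]))[0].astype(int)
hs=cv2.cvtColor(P,cv2.COLOR_BGR2HSV)
for y in range(v-14,v+6): print(y,[(x,*(X[y,x]*1000).round().astype(int)) for x in range(u-4,u+20,3) if X[y,x,2]>.14])
E
```

```text
[0.50174409 0.29195158] -3.8367673672608826
[array([159.39,   0.72]), array([24.37,  0.71]), array([45.07,  0.88]), array([224.87,   0.79]), array([349.96,   0.73])]
135 [(432, np.int64(1369), np.int64(-320), np.int64(647))]
136 []
137 []
138 []
139 []
140 []
141 []
142 []
143 []
144 [(432, np.int64(459), np.int64(444), np.int64(150)), (435, np.int64(454), np.int64(461), np.int64(145))]
145 [(429, np.int64(459), np.int64(433), np.int64(148)), (432, np.int64(466), np.int64(439), np.int64(151)), (435, np.int64(459), np.int64(457), np.int64(145)), (438, np.int64(468), np.int64(462), np.int64(148))]
146 [(417, np.int64(1369), np.int64(-320), np.int64(647)), (426, np.int64(464), np.int64(417), np.int64(149)), (429, np.int64(469), np.int64(425), np.int64(150)), (432, np.int64(470), np.int64(436), np.int64(149)), (435, np.int64(472), np.int64(447), np.int64(149)), (438, np.int64(473), np.int64(459), np.int64(147))]
147 [(426, np.int64(471), np.int64(412), np.int64(150)), (429, np.int64(476), np.int64(420), np.int64(151)), (432, np.int64(475), np.int64(432), np.int64(148)), (435, np.int64(47
[... 1033 characters left out ...]
p.int64(143)), (420, np.int64(495), np.int64(372), np.int64(149)), (423, np.int64(504), np.int64(377), np.int64(152)), (426, np.int64(504), np.int64(388), np.int64(151))]
153 [(417, np.int64(485), np.int64(369), np.int64(142)), (420, np.int64(494), np.int64(374), np.int64(145)), (423, np.int64(509), np.int64(373), np.int64(152)), (426, np.int64(506), np.int64(387), np.int64(148)), (438, np.int64(544), np.int64(401), np.int64(163))]
154 [(420, np.int64(496), np.int64(372), np.int64(143)), (423, np.int64(506), np.int64(377), np.int64(146)), (426, np.int64(507), np.int64(387), np.int64(145)), (435, np.int64(529), np.int64(403), np.int64(152)), (438, np.int64(544), np.int64(403), np.int64(159))]
```

```bash
cat > abs.py <<'E'
from h import *
from cell import eyes
import sys
F=np.array([.5017,.292]); S=eyes.calibration(sys.argv[1] if len(sys.argv)>1 else "scene"); c=S
U=[]
for i in range(3):
    p,d=eyes.get_image(sys.argv[1] if len(sys.argv)>1 else "scene"); X=cloud(c,d); U.append(X)
X=np.median(U,0); w=X[...,:2]-F; rr=np.hypot(w[...,0],w[...,1]); an=np.rad2deg(np.arctan2(-w[...,0],w[...,1]))
b=(rr>.07)&(rr<.106)&(X[...,2]>.1435)&(X[...,2]<.16)&(d>0); q=X[b]
m=(abs(X[...,0]-.47)<.02)&(rr>.116)&(rr<.17)&(X[...,2]>.142)&(X[...,2]<.16)&(d>0); t=X[m]
print("block n",b.sum(),"ctr",q.mean(0),"ang",an[b].mean(),np.percentile(an[b],[2,98]))
print("pointer n",m.sum(),"ctr",t.mean(0),"ang",an[m].mean(),np.percentile(an[m],[2,98]), np.percentile(rr[m],[2,98]))
pl=np.polyfit(t[:,1],t[:,0],1); print("bar dir deg",np.rad2deg(np.arctan(-pl[0])))
# plate rim centre from depth
g=(abs(X[...,2]-.126)<.004)&(rr>.107)&(rr<.16)&(d>0); q=X[g]
e=[q[(np.abs(np.arctan2(q[:,1]-F[1],q[:,0]-F[0])-a)<.03)] for a in np.linspace(-3,3,60)]
E_=np.array([k[np.hypot(*(k[:,:2]-F).T).argsort()[-3]][:2] for k in e if len(k)>6])
A=np.c_[2*E_,np.ones(len(E_))]; s=np.linalg.lstsq(A,(E_**2).sum(1),rcond=None)[0]; print("rim centre",s[:2],np.sqrt(s[2]+s[0]**2+s[1]**2),len(E_))
E
python3 abs.py
```

```text
block n 71 ctr [0.49563938 0.37949884 0.15022405] ang 4.118885346116325 [-4.75315582 17.25265667]
pointer n 55 ctr [0.47176408 0.42975726 0.14828416] ang 12.271530314637001 [ 8.93248072 17.14958244] [0.11756145 0.1679687 ]
bar dir deg 8.607116324144181
rim centre [0.50332208 0.29409953] 0.12907059805374416 46
```

```bash
cat > nud.py <<'E'
from gen import *; from sim import *
import sys
r=.0746; C=np.array([.5644,.0163]); a0=float(sys.argv[1]); want=float(sys.argv[2]); sg=np.sign(want)
for n in (1,2,3):
  R=[]
  for x in np.arange(.12,.36,.005):
    D=[np.rad2deg(sim([x]*n,1.585,b,lag=.015,T=n*.125+1)[2][-1]) for b in (.74,.79,.84)]
    R.append((abs(D[1]-abs(want)),round(x,3),np.round(D,2)))
  print(n,min(R,key=lambda q:q[0]))
if len(sys.argv)>3: st=sg*np.array([float(v) for v in sys.argv[3].split(",")]); print(a0+st.sum()); calls(a0+np.r_[0,np.cumsum(st)],C,r=r)
E
python3 - <<'E'
import numpy as np
a0=np.deg2rad(323.05)+7*np.pi+7*np.pi/11-(.12+.24+.33+.34+.34+.33+.31+80*.2957+.1); print(a0,np.rad2deg(a0)%360)
E
python3 nud.py 0 9.5
```

```text
3.862630048707917 221.31239961137524
1 (np.float64(5.996864541179045), np.float64(0.355), array([3.77, 3.5 , 3.26]))
2 (np.float64(0.11608407044833768), np.float64(0.325), array([10.26,  9.62,  9.01]))
3 (np.float64(0.1531078604150764), np.float64(0.235), array([10.13,  9.35,  8.61]))
```

```bash
python3 nud.py 3.86263 9.5 .31,.32 | tail -2
```

```text
2 end alpha 257 [{"translation":[0.147,0.123,0],"turn":[0,0,0],"hand":0.2},{"translation":[0.331,0.196,0],"turn":[0,0,0],"hand":0.2}]
final cmd centre offset [-5.12673458e-05  3.76220658e-05]
```

Request:
arm_command --plan '[{"translation":[0.147,0.123,0],"turn":[0,0,0],"hand":0.2},{"translation":[0.331,0.196,0],"turn":[0,0,0],"hand":0.2}]'

```text
clock: 33.78
position: [0.5488, -0.0572, 0.1567]
ee_rot: [3.141, 0.001, -0.002]
force: [0.2, 7.2, 5.3]
width: 0.343
```

```bash
python3 coast.py 12 r3 | tail -4; python3 abs.py; python3 - <<'E'
from h import *
from cell import eyes
p,_=eyes.get_image("scene"); cv2.imwrite("pics/scene5.png",p)
c=eyes.calibration("scene"); K=12; u,v=420,153
q=cv2.resize(p[v-22:v+24,u-32:u+32],None,fx=K,fy=K,interpolation=cv2.INTER_CUBIC); cv2.imwrite("pics/s5z.png",q)
E
```

```text
[34.175   0.549  -0.0568] [3.08 0.71]
[34.225   0.549  -0.0569] [3.13 0.71]
[34.275   0.549  -0.0568] [3.2  0.71]
[34.325   0.5489 -0.0568] [3.23 0.72]
block n 65 ctr [0.47602111 0.37465318 0.15041738] ang 17.378942668266216 [ 7.83078871 29.88950693]
pointer n 55 ctr [0.47156841 0.43048768 0.14821806] ang 12.277831893821286 [ 8.83977683 17.13979293] [0.11859945 0.16762577]
bar dir deg 9.445154731877281
rim centre [0.50383314 0.29372638] 0.12903959658853065 49
```

View pics/s5z.png

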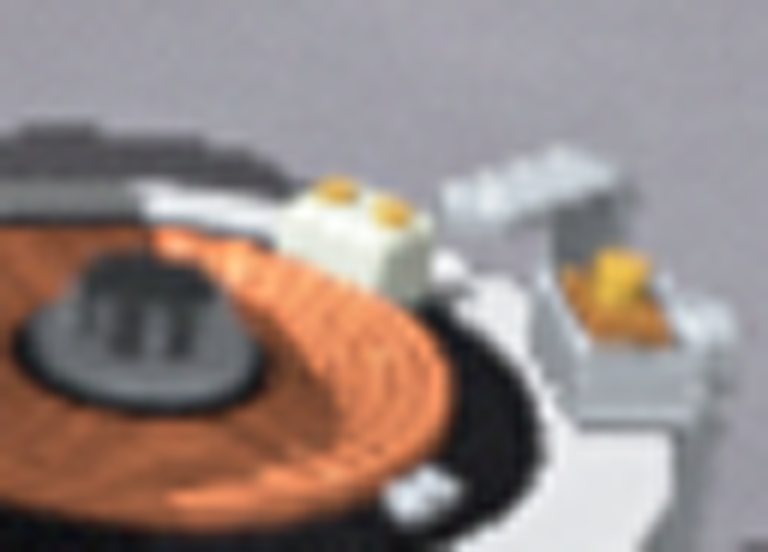

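```bash
python3 nud.py 4.49263 -3.2 .33
```

```text
1 (np.float64(0.011939156118452754), np.float64(0.34), array([3.44, 3.19, 2.96]))
2 (np.float64(0.08844534359117384), np.float64(0.2), array([3.47, 3.11, 2.78]))
3 (np.float64(0.09922704443835473), np.float64(0.16), array([3.81, 3.3 , 2.83]))
4.16263
1 end alpha 239 [{"translation":[-0.189,-0.077,0],"turn":[0,0,0],"hand":0.2}]
final cmd centre offset [3.47549897e-05 4.18540599e-05]
```

Request:
arm_command --plan '[{"translation":[-0.189,-0.077,0],"turn":[0,0,0],"hand":0.2}]'

```text
clock: 34.7
position: [0.5273, -0.0489, 0.1566]
ee_rot: [3.141, -0.001, 0.001]
force: [3.7, 3.8, 7.7]
width: 0.342
```

```bash
python3 coast.py 9 r4 | tail -3; python3 abs.py; python3 - <<'E'
from h import *
from cell import eyes,observe
print(observe()['clock'])
p,_=eyes.get_image("scene"); cv2.imwrite("pics/scene6.png",p)
c=eyes.calibration("scene"); K=12; u,v=420,153
q=cv2.resize(p[v-22:v+24,u-32:u+32],None,fx=K,fy=K,interpolation=cv2.INTER_CUBIC); cv2.imwrite("pics/s6z.png",q)
E
```

```text
[35.      0.526  -0.0478] [357.16   0.74]
[35.05    0.5261 -0.0479] [357.33   0.72]
[35.1     0.5261 -0.0479] [357.06   0.72]
block n 66 ctr [0.48425264 0.37783192 0.15024354] ang 11.689573131319664 [ 2.18054736 25.1929225 ]
pointer n 53 ctr [0.47171403 0.42964153 0.14831671] ang 12.29484336668603 [ 8.74084089 17.29279224] [0.11943446 0.16426226]
bar dir deg 8.804209296083588
rim centre [0.50326494 0.29523091] 0.1293448514192081 48
35.3
```

View pics/s6z.png

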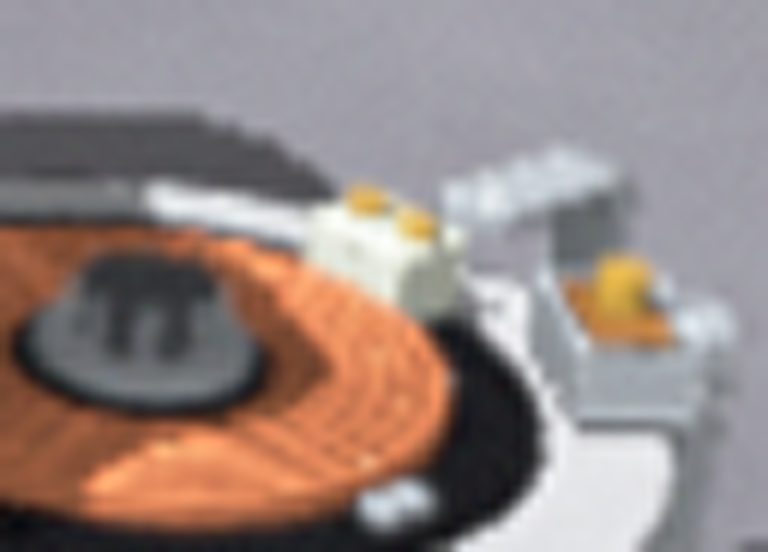

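Request:
arm_command --plan '[{"translation":[0,0,0],"turn":[0,0,0],"hand":0.7},{"translation":[0,0,0],"turn":[0,0,0],"hand":0.7},{"translation":[0,0,0],"turn":[0,0,0],"hand":0.7},{"translation":[0,0,-0.2],"turn":[0,0,0],"hand":0.7},{"translation":[0,0,-0.6],"turn":[0,0,0],"hand":0.7},{"translation":[0,0,-1],"turn":[0,0,0],"hand":0.7}]'

```text
clock: 36.1
position: [0.5253, -0.0475, 0.2777]
ee_rot: [-3.141, -0.002, 0.002]
force: [0.4, -0.7, -0.3]
width: 0.703
```

Request:
arm_command --plan '[{"translation":[-0.06,-0.45,0],"turn":[0,0,0],"hand":0.7},{"translation":[-0.13,-0.95,0],"turn":[0,0,0],"hand":0.7}]'

```text
clock: 36.35
position: [0.5102, 0.0668, 0.2772]
ee_rot: [3.141, -0.003, 0.002]
force: [1.1, 0.9, -0.2]
width: 0.699
```

Request:
arm_command --plan '[{"translation":[-0.06,-0.45,0],"turn":[0,0,0],"hand":0.7},{"translation":[-0.13,-0.95,0],"turn":[0,0,0],"hand":0.7}]'

```text
clock: 36.6
position: [0.494, 0.1815, 0.2767]
ee_rot: [3.141, -0.0, 0.0]
force: [0.2, -0.8, 0.3]
width: 0.698
```

Request:
arm_command --plan '[{"translation":[-0.06,-0.45,0],"turn":[0,0,0],"hand":0.7},{"translation":[-0.12,-0.8,0],"turn":[0,0,0],"hand":0.7},{"translation":[-0.12,-0.8,0],"turn":[0,0,0],"hand":0.7}]'

```text
clock: 36.98
position: [0.4779, 0.2804, 0.2766]
ee_rot: [-3.14, -0.012, 0.002]
force: [0.4, 0.2, 0.5]
width: 0.702
```

```bash
python3 - <<'E'
from h import *
from cell import eyes,observe
s=observe(); print(s['clock'],s['position'],s['force'])
c=eyes.calibration("wrist"); p,d=eyes.get_image("wrist"); cv2.imwrite("pics/w5.png",p); np.savez("w5.npz",p=p,d=d,**c)
print(c["origin"])
E
```

```text
36.975 [0.47789239 0.28041525 0.27658553] [0.42688819 0.16326644 0.50645367]
[0.47818623 0.35839732 0.42346489]
```

View pics/w5.png

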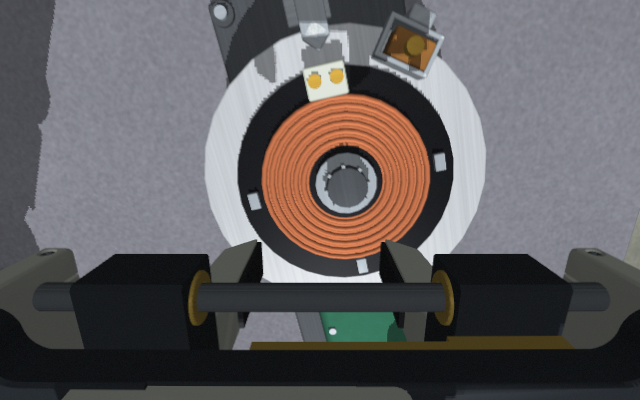

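```bash
python3 - <<'E'
import cv2
p=cv2.imread("pics/w5.png"); cv2.imwrite("pics/w5z.png",cv2.resize(p[0:115,260:400],None,fx=5,fy=5,interpolation=cv2.INTER_CUBIC))
E
```

```text
(no output)
```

View pics/w5z.png

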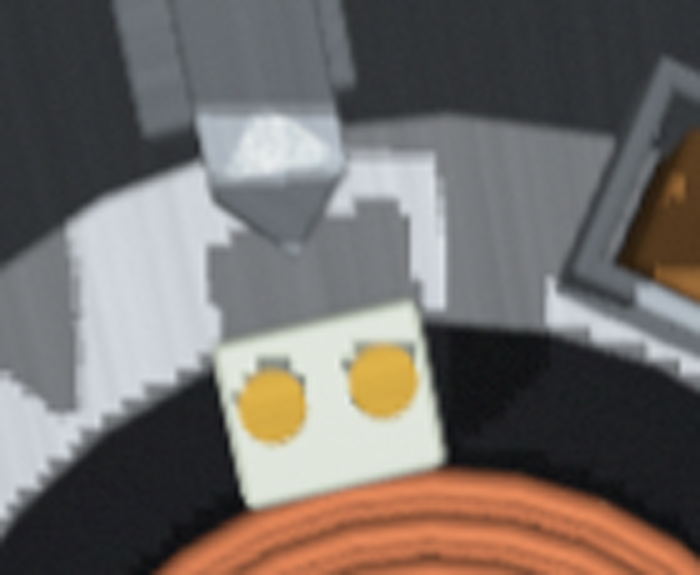

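```bash
python3 - <<'E'
from h import *
z=np.load("w5.npz"); c={k:z[k] for k in("K","k1","origin","attitude")}; c["k1"]=float(c["k1"])
p=z["p"].astype(np.float32); B,G,Rr=p[...,0],p[...,1],p[...,2]
m=((Rr>1.4*G)&(Rr>90)).astype(np.uint8); m[255:]=0; n,l,st,_=cv2.connectedComponentsWithStats(m); k=st[1:,4].argmax()+1
cn=cv2.convexHull(np.vstack(cv2.findContours((l==k).astype(np.uint8),cv2.RETR_EXTERNAL,cv2.CHAIN_APPROX_NONE)[0]))[:,0]
W=np.array([onz(c,q,.138)[:2] for q in cn if q[1]<250]); s=np.linalg.lstsq(np.c_[2*W,np.ones(len(W))],(W**2).sum(1),rcond=None)[0]; F=s[:2]; print("F",F,np.sqrt(s[2]+F@F))
g=lambda x,y,zz:onz(c,(260+(x+.5)/5-.5,(y+.5)/5-.5),zz)[:2]
Q=np.array([g(*q,.152) for q in[(217,352),(414,303),(444,463),(247,507)]]); print("sides",[np.hypot(*(Q[i]-Q[i-1])).round(4) for i in range(4)])
e=Q[1]-Q[0]; e2=Q[2]-Q[3]; A=lambda w:np.rad2deg(np.arctan2(-w[0],w[1]))
print("block by edges",np.rad2deg(np.arctan2(e[1],e[0])),np.rad2deg(np.arctan2(e2[1],e2[0])),"by centre",A(Q.mean(0)-F), "outer mid",A((Q[0]+Q[1])/2-F),np.hypot(*((Q[0]+Q[1])/2-F)))
for zt in(.143,.146,.149):
    t=g(292,248,zt); print("tip",t,A(t-F),np.hypot(*(t-F)))
d=z["d"]; print("tip depth z",cloud(c,d)[40:50,316:320,2].round(3)[::3])
E
```

```text
F [0.50085002 0.29479015] 0.07727166298577712
sides [np.float64(0.0239), np.float64(0.0319), np.float64(0.0244), np.float64(0.0326)]
block by edges 13.397426329202885 12.42489687934373 by centre 12.63493882398595 outer mid 12.577207893718167 0.10022017842709052
tip [0.47522083 0.40559825] 13.0231292709011 0.113733409470685
tip [0.47525255 0.40509336] 13.065060684391083 0.11323439210665884
tip [0.47528427 0.40458847] 13.107363289499208 0.11273543592690533
tip depth z [[0.149 0.15  0.147 0.148]
 [0.15  0.148 0.149 0.149]
 [0.149 0.149 0.148 0.148]
 [0.143 0.146 0.148 0.127]]
```

Request:
arm_command --plan '[{"translation":[0,0.4,-0.3],"turn":[0,0,0],"hand":0.7},{"translation":[0,0.9,-0.4],"turn":[0,0,0],"hand":0.7}]'

```text
clock: 37.28
position: [0.4805, 0.1672, 0.3261]
ee_rot: [-3.141, -0.003, -0.003]
force: [1.4, -0.5, 0.1]
width: 0.697
```

Request:
arm_command --plan '[{"translation":[0,0.45,0],"turn":[0,0,0],"hand":0.7},{"translation":[0,0.95,0],"turn":[0,0,0],"hand":0.7}]'

```text
clock: 37.52
position: [0.4797, 0.0513, 0.3249]
ee_rot: [3.141, -0.001, 0.001]
force: [2.3, -0.4, -0.1]
width: 0.701
```

Request:
arm_command --plan '[{"translation":[-0.1,0.45,0],"turn":[0,0,0],"hand":0.7},{"translation":[-0.2,0.95,0],"turn":[0,0,0],"hand":0.7}]'

```text
clock: 37.78
position: [0.455, -0.0627, 0.3247]
ee_rot: [3.141, -0.002, -0.0]
force: [1.0, -0.8, -0.5]
width: 0.697
```

Request:
arm_command --plan '[{"translation":[-0.1,0.4,0],"turn":[0,0,0],"hand":0.7},{"translation":[-0.2,0.8,0],"turn":[0,0,0],"hand":0.7},{"translation":[-0.2,0.8,0],"turn":[0,0,0],"hand":0.7},{"translation":[-0.2,0.8,0],"turn":[0,0,0],"hand":0.7}]'

```text
clock: 38.28
position: [0.4318, -0.1559, 0.3247]
ee_rot: [-3.141, 0.001, 0.0]
force: [-0.4, 1.0, 0.3]
width: 0.7
```

```bash
python3 coast.py 2 r5; python3 abs.py | head -2; python3 - <<'E'
from cell import observe,ticket,eyes
import cv2
s=observe(); print(s['clock'],s['position'],s['force'])
cv2.imwrite("pics/fin.png",eyes.get_image("scene")[0])
E
```

```text
[38.275   0.4318 -0.1559] [356.61   0.74]
[38.325   0.4321 -0.1551] [356.6    0.73]
block n 67 ctr [0.48476654 0.37750083 0.1502658 ] ang 11.369074511238018 [ 2.1935796  24.98010092]
pointer n 55 ctr [0.47145354 0.43001677 0.14811298] ang 12.364589795487914 [ 8.89530016 17.35902181] [0.11742457 0.16761029]
38.525 [ 0.43246713 -0.1546999   0.32475551] [-0.0065524   1.66235315 -0.29879002]
```

View pics/fin.png

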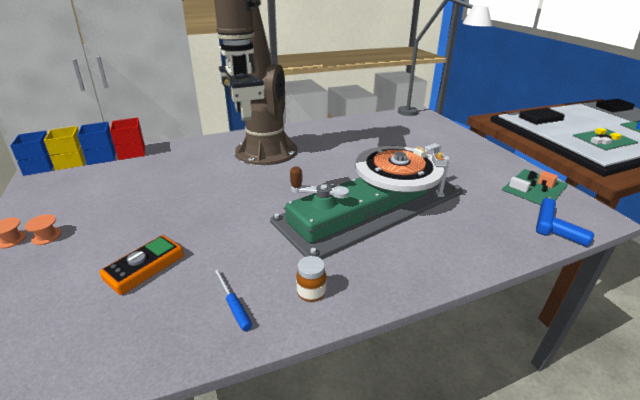

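The final picture shows the block at the pointer, around (425,152), the arm clear of the winder, and the multimeter, jar and screwdriver where they were.

```bash
python3 -c "
from cell import ticket
print(ticket.sign_off())"
```

```text
the job is handed in; nothing more can be done
None
```

The job is done and handed in: the faceplate ran at speed, stopped with the terminal block facing the pointer, and the arm let go and moved clear. The last clock reading was 38.5 s of the 58 s allowed.

- **Spin:** I cranked by the knob only. A 4 s trial run gave me the clutch and drag figures. The first run then averaged about 14.2 rpm, inside 13–17 for about 9.4 s. I repeated it the other way round to sit nearer 15; that run held about 15 rpm for about 9.7 s. These speeds come from block angles in the pictures at the start and end of each run plus a fitted model. No pictures were taken during the runs themselves. By the model the speed never came near 20 rpm.
- **Stopping:** The faceplate came to rest about 10° past the pointer. Two short crank nudges brought it back, and then I released the knob.
- **Final checks:** The wrist camera looking straight down put the block at 12.6–12.9° and the pointer tip at 13.1°, so about half a degree apart. The block's outer face was about 13 mm short of the tip.
- **Disagreement:** The scene camera read 1° and 3.4° off, depending on the method. I trusted the wrist view, because the scene camera sees the block at a shallow angle.
- **Around the winder:** The last picture shows the plate at rest, with the multimeter, jar and screwdriver where they were. The highest wrist-force component I read was about 10 N.

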